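Clear the tamper and bolt the pantry shelf shut

ROBOT

A 6-joint arm with a two-finger parallel gripper is mounted at the origin on the work surface. World frame = base frame: x ahead of the robot, y to its left, z up, the work surface at z = 0. Lengths are in m, angles in rad, forces in N, time in s.
With the tool pointing down it reaches from about 0.425 to 1.125 m from the base axis. Payload 14.9 kg.
Tool frame: the origin (TCP) lies midway between the tips of the shut fingers; the grasp point (between the pads) lies 19 mm behind it; z points along the fingers, y is the direction in which the jaws open and shut (so a half turn about z gives the same grasp; the last joint's range is limited). The gripper opens to 91 mm and grips with 3 to 60 N. Pads are 32 mm wide; open, the fingers measure 118 mm over their backs; the gripper's body (76 mm by 178 mm) begins 60 mm behind the grasp point.
Start: joints at [-1.267, 0.379, 1.734, -0, 1.028, -0.033], TCP at [0.231, -0.661, 0.192] pointing down, gripper open.
Joint ranges: [-2.77, 2.77], [-0.74, 2.19], [0, 2.66], [-1.06, 4.2], [0.31, 2.87], [-3.08, 3.08]. Speed limits (rad/s): [1.89, 1.89, 2.39, 3.14, 3.14, 3.14].

INTERFACE

Orientations are given as a rotation vector (axis times angle).
In Python, from station import r gives the robot as it stands.
- The arm moves only by the tool step_arm, never from a script. Its argument "steps" is a list of rows, each an object of numbers: "x", "y", "z": the shift along the tool's x, y, z in m; "rx", "ry", "rz": the turn, a rotation vector about the tool's x, y, z in degrees; "jaw": the closure, from -1 (fully open) to 1 (shut). A call has 1 to 20 rows; each row is the pose to reach, as a shift and turn from the pose commanded when the call began, along the tool's axes at that moment; what a row does not reach only later rows make up. A row lasts 1/8 s, in which the tool goes at most 62.5 mm and 10.7 degrees, less where a joint would pass 70% of its speed; a pose out of reach is approached as far as the arm can. A call with a gripper value outside its range is refused whole. The fingers move at their own pace and stop on an object; "squeeze" is the grip in N (left out, the last holds). Time passes only in rows, so rows that repeat a pose let the fingers close. It gives the time, the measured TCP pose, the force and the opening at its end, in the units of the state.
- r.observe(): the state, without advancing time (a new reading comes with each control period).
- r.capture(name): name is "scene" or "top" or "wrist"; returns (picture, depth): 400x640x3 uint8, red, green, blue; 400x640 float32, m along the optical axis (not along the pixel's ray), 0 where there is no reading.
- r.camera_model(name): a dict with "intrinsics" (3x3 intrinsics, pixels), "dist" ([k1, k2, p1, p2, k3] as OpenCV has them; the pictures are not rectified), "rvec" (rotation vector, rad) and "tvec" (3), from world to camera coordinates, as OpenCV has them. Camera axes: x right, y down, z forward; pixel columns grow to the right and rows downward; lengths in m; the calibration is good to about 2 mm. A picture is of the moment at which its call begins: read the wrist's pose just before it. camera_model takes no time and is no camera call; for the wrist camera it gives the pose at the moment of the call.
- r.sign_off(): hands the job in, once; it reports no verdict.
The state is a dict: "time": time; "joints": joint angles; "joint_vel": joint speeds; "effort": joint torques, N m; "ee_pos": TCP position; "ee_rot": TCP orientation; "ft_force": force on the tool from outside, world axes, zero at the start; "torque": the same for the moment, N m; "width": finger opening in m.
Only numpy, scipy, OpenCV 4.12 (cv2) and the standard library are available. Lean on these libraries where they do the work, as an engineer would, in place of code of your own. Each camera call takes 0.05 s, during which the arm holds its last target.

TASK

The tall wooden tamper stands in the way of the open door of the small bamboo shelf unit. Push it low on its foot, so that it slides upright across the table without tipping, until it stands wholly on the round cork inlay; do not grip or lift it. Then push the door fully shut, and only then push its sliding bolt fully home by the knob, leaving all the other things where they are.

Things in the scene. Friction and masses are not known exactly. Their poses are not given: they have to be found in the camera images.
- tamper: Dark wooden tamper (a pounder for filling jars), standing upright, loose, 0.25 to 0.5 kg, 226 mm tall: cylindrical foot 52 mm in diameter up to 50 mm height, tapering to a round handle 20 to 24 mm in diameter above 68 mm with a 30 mm knob at the top. Origin: centre of its underside; z up along its axis. It tips if pushed much above the foot; friction on the table is moderate (pushing takes 1 to 5 N).
- inlay: Round cork inlay, 110 mm in diameter, flush with the table top (no step), on the side of the shelf towards -y. Origin: its centre on the table top.
- shelf: Bamboo shelf unit, fixed to the table, 170 mm deep (x), 320 mm wide (y), 170 mm tall, its flat top bare, open front towards the robot. Origin: centre of its underside; its own -x points out of the front (towards the robot, turned by up to 0.15 rad), y to the left; the front plane is at x = -85 mm. Jars stand inside it.
- door (a joint): Angle of the shelf's front door in rad: 0 = shut, about 1.7 to 1.9 = open at the start, 2.0 = its stop. Upright panel 14 mm thick, 270 mm wide, from 12 to 158 mm above the table. It hangs on the left (+y) side of the front and opens towards the robot; seen from above it turns clockwise as the angle grows. The hinge is a little stiff (about 0.12 N m) and the door stays where it is left.
- door_hinge (a point): Point on the door's upright hinge line at table height, in the middle of the panel's thickness. Its frame turns with the door: own -y runs along the panel from the hinge to the free edge (270 mm), own -x points out of the door's outside face (the face that is pushed to shut it), 7 mm from the point.
- door_push (a point): Point on the door's outside face, 140 mm from the hinge line and 120 mm above the table: a good place to push. Turns with the door as door_hinge does.
- bolt (a joint): Slide of the steel bolt on the door's outside face, in m: 0 = drawn back (start), 0.030 = fully home, at its stop, in the keeper on the shelf's right-hand (-y) post. It slides along the door away from the hinge (door_hinge's own -y); friction 1.5 N, stays where left.
- bolt_knob (a point): Middle of the bolt's knob, a steel pin 14 mm in diameter standing out at right angles from the door's outside face, its tip 45 mm from the face and this point 29 mm from the face; 125 mm above the table, 205 mm from the hinge line while drawn back. The bolt's rod and guides lie within 14 mm of the face. Moves with the bolt; axes as door_hinge.
- jar_a: White ceramic jar, 68 mm in diameter, 97 mm tall, loose inside the shelf. Origin: centre of its underside. Leave alone.
- jar_b: White ceramic jar, 68 mm in diameter, 112 mm tall, loose inside the shelf. Origin: centre of its underside. Leave alone.
- press_disc: Hard silicone press disc, 68 mm in diameter, 14 mm thick, lying inside the shelf. Origin: centre of its underside. Leave alone.
- funnel: Red plastic funnel standing mouth down on the table to the right (-y) of the inlay, 96 mm in diameter, 85 mm tall. Origin: centre of its underside. Leave alone.
- lid_lifter: Lid lifter lying on the table beyond the open door (+y): flat black grip and steel blade along its own x, 205 mm long, 34 mm wide, 12 mm high. Origin: underside, near mid-length. Leave alone.
- glass_jar: Capped glass jar, 68 mm in diameter, 110 mm tall, on the table beside the shelf (-y). Origin: centre of its underside. Leave alone.
- bowl: Small blue ceramic bowl, 110 mm in diameter, 50 mm tall, on the table at the far right (-y). Origin: centre of its underside. Leave alone.
Things that resemble listed ones, but are neither listed nor needed, are in the scene too. Of the things like the tamper, leave any that is purple; of the rest the larger one is meant.

How it is judged:
By the outcome, as a careful person would: the job done as asked, in the order asked, and still so for the second after the job is handed in, with the robot touching nothing.
It also fails if it takes over 72 s, if anything falls off the work surface, if the arm or the gripper's body presses on something with over 40 N, if the wrist force passes 120 N, or if a joint passes its speed limit or range.

## Working session

There is one attempt and no reset: what is moved stays moved. The work goes in short steps, Python scripts to look and compute and a tool call to move; the robot and the scene stay as the last step left them, time stands still between calls to the robot, and variables do not carry over. Pictures are saved under pics/ and viewed, and the job is handed in when it is done.

Besides the shell and the picture viewer there is one more tool, called after "Call:" as a command line: name --argument value ..., lists and objects as JSON in quotes. step_arm: Moves the arm, as the interface text tells. Its arguments: {"type":"object","properties":{"steps":{"type":"array"},"squeeze":{"type":"number"}},"required":["steps"]}

```bash
ls; mkdir -p pics; python3 - <<'E'
from station import r
import cv2,numpy as np
s=r.observe(); print({k:np.round(v,3).tolist() for k,v in s.items()})
for n in("scene","top"):
    p,d=r.capture(n); cv2.imwrite(f"pics/{n}0.png",p[:,:,::-1]); np.save(f"{n}0.npy",d); np.save(f"{n}0p.npy",p)
    m=r.camera_model(n); print(n,{k:np.round(v,4).tolist() for k,v in m.items()}, d.min(),d.max())
E
```

```text
pics
{'time': 0.0, 'joints': [-1.267, 0.379, 1.735, -0.0, 1.028, -0.033], 'joint_vel': [0.001, 0.001, 0.001, -0.001, -0.002, -0.0], 'effort': [0.002, -76.373, -43.437, 0.065, 0.042, -0.0], 'ee_pos': [0.231, -0.66, 0.191], 'ee_rot': [-3.096, -0.526, 0.0], 'ft_force': [-0.219, 0.266, 0.072], 'torque': [-0.041, 0.028, -0.048], 'width': 0.091}
scene {'intrinsics': [[410.3263, 0.0, 316.0844], [0.0, 410.3263, 198.0707], [0.0, 0.0, 1.0]], 'dist': [-0.0543, 0.0, 0.0, 0.0, 0.0], 'rvec': [2.2178, 1.8616, -0.2698], 'tvec': [-0.1147, -0.4809, 1.4174]} 0.0 2.462512
top {'intrinsics': [[477.0708, 0.0, 319.2443], [0.0, 477.0708, 199.7191], [0.0, 0.0, 1.0]], 'dist': [-0.0026, 0.0, 0.0, 0.0, 0.0], 'rvec': [2.15, -2.1853, 0.1157], 'tvec': [0.0209, 0.5381, 1.6053]} 0.0 2.5258708
```

View pics/scene0.png

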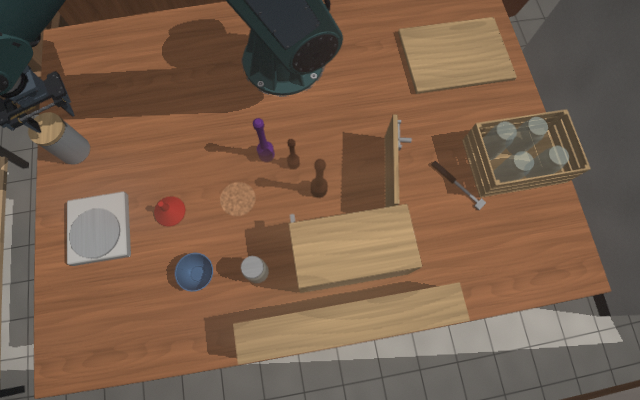

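View pics/top0.png

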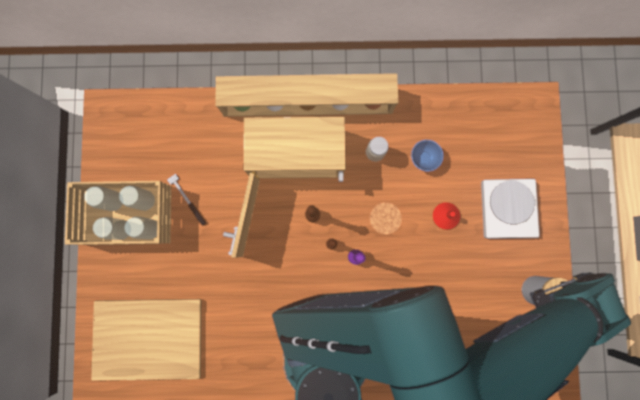

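The tamper-like things in the scene view are purple at (263,140), small dark brown at (293,155) and larger dark brown at (319,180). Purple is out, so the larger dark one at (319,180) is the target. I'll check this with a crop and measure it.

```bash
cat > h.py <<'E'
import cv2,numpy as np
def cam(m):
    R=cv2.Rodrigues(np.array(m["rvec"],float))[0]; t=np.array(m["tvec"],float).ravel()
    return np.array(m["intrinsics"],float),np.array(m["dist"],float),R,t
def rays(m,px):
    K,D,R,t=cam(m); u=cv2.undistortPoints(np.array(px,float).reshape(-1,1,2),K,D).reshape(-1,2)
    return -R.T@t, np.c_[u,np.ones(len(u))]@R   # depth-1 rays in world
def onz(m,px,z):
    c,v=rays(m,px); z=np.broadcast_to(z,len(v)); return c+v*((z-c[2])/v[:,2])[:,None]
def cloud(m,d):
    vv,uu=np.nonzero(d>0); c,v=rays(m,np.c_[uu,vv]); P=np.full(d.shape+(3,),np.nan)
    P[vv,uu]=c+v*d[vv,uu][:,None]; return P
def proj(m,P):
    K,D,R,t=cam(m); return cv2.projectPoints(np.array(P,float).reshape(-1,1,3),np.array(m["rvec"],float),t,K,D)[0].reshape(-1,2)
E
python3 - <<'E'
from station import r
from h import *
a=np.load("scene0p.npy");b=np.load("top0p.npy")
c1=cv2.resize(a[100:240,200:430],None,fx=3.4,fy=3.4,interpolation=2)
cv2.imwrite("pics/c1.png",c1[:,:,::-1])
c2=cv2.resize(b[100:280,210:470],None,fx=3,fy=3,interpolation=2)
cv2.imwrite("pics/c2.png",c2[:,:,::-1])
for n,pts in (("scene",[(319,163),(319,180),(319,190),(293,143),(293,160),(263,140),(237,199),(170,203),(300,230),(410,215),(395,117),(395,205),(360,200),(254,268)]),("top",[(312,212),(332,243),(357,257),(386,218),(446,213),(250,125),(340,165),(252,180),(236,250),(230,236),(290,225)])):
    P=cloud(r.camera_model(n),np.load(n+"0.npy"))
    for u,v in pts: print(n,u,v,np.round(P[v,u],3))
E
```

```text
scene 319 163 [0.491 0.035 0.227]
scene 319 180 [0.501 0.035 0.123]
scene 319 190 [0.51  0.034 0.06 ]
scene 293 143 [ 0.396 -0.02   0.166]
scene 293 160 [ 0.399 -0.026  0.052]
scene 263 140 [ 0.354 -0.104  0.129]
scene 237 199 [ 0.475 -0.217 -0.001]
scene 170 203 [ 0.465 -0.412  0.035]
scene 300 230 [ 0.645 -0.042  0.172]
scene 410 215 [ 0.618  0.3   -0.   ]
scene 395 117 [0.361 0.282 0.159]
scene 395 205 [0.615 0.225 0.144]
scene 360 200 [0.545 0.158 0.002]
scene 254 268 [ 0.713 -0.18   0.112]
top 312 212 [0.481 0.035 0.223]
top 332 243 [ 0.388 -0.025  0.167]
top 357 257 [ 0.345 -0.097  0.221]
top 386 218 [ 0.474 -0.22  -0.007]
top 446 213 [ 0.484 -0.414  0.049]
top 250 125 [0.765 0.228 0.172]
top 340 165 [ 0.633 -0.055  0.169]
top 252 180 [0.591 0.224 0.161]
top 236 250 [0.371 0.274 0.16 ]
top 230 236 [0.416 0.297 0.136]
top 290 225 [0.455 0.115 0.004]
```

View pics/c1.png

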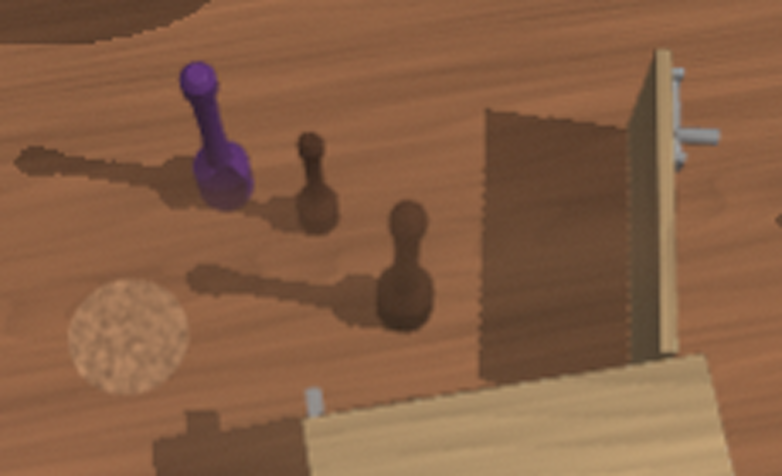

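View pics/c2.png

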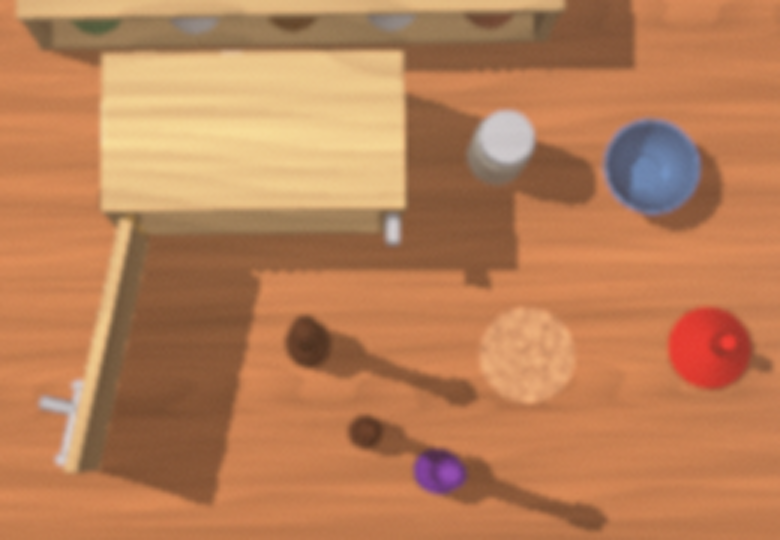

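The crops show the larger dark tamper at scene (319,180), 226 mm tall, and a smaller brown one about 166 mm tall at (293,155). The purple one is separate. The bolt and knob are on the +y face of the door. Next come precise measurements.

```bash
python3 - <<'E'
from station import r
from h import *
C={n:(cloud(r.camera_model(n),np.load(n+"0.npy")),np.load(n+"0p.npy")) for n in("scene","top")}
def near(P,c,rad,z0,z1): 
    return (np.hypot(P[...,0]-c[0],P[...,1]-c[1])<rad)&(P[...,2]>z0)&(P[...,2]<z1)
def circ(p):
    A=np.c_[2*p,np.ones(len(p))];s=np.linalg.lstsq(A,(p**2).sum(1),rcond=None)[0];return s[:2],np.sqrt(s[2]+s[0]**2+s[1]**2)
for n,(P,p) in C.items():
    m=r.camera_model(n); print("==",n)
    for nm,c in(("tamper",(.487,.035)),("small",(.388,-.025)),("purple",(.345,-.1))):
        for z0,z1 in((.008,.045),(.1,.19),(.212,.235)):
            q=P[near(P,c,.045,z0,z1)]
            if len(q)>4: print(nm,z0,len(q),q.mean(0).round(4),q.min(0).round(3),q.max(0).round(3),circ(q[:,:2])[0].round(4),circ(q[:,:2])[1].round(4))
    # inlay: color
    hsv=cv2.cvtColor(p,cv2.COLOR_RGB2HSV); 
    k=near(P,(.475,-.218),.1,-.02,.02)
    w={"scene":(237,199),"top":(386,218)}[n]
    d=np.abs(p.astype(int)-np.median(p[w[1]-4:w[1]+5,w[0]-4:w[0]+5].reshape(-1,3),0)).sum(2)
    g=((p[...,2].astype(int)>np.percentile(p[k][:,2],50))&k).astype(np.uint8)
    g=cv2.morphologyEx(g,cv2.MORPH_OPEN,np.ones((3,3)));cs=max(cv2.findContours(g,0,1)[0],key=cv2.contourArea)
    e=cv2.fitEllipse(cs);o=onz(m,[e[0]],0);q=onz(m,cs.reshape(-1,2),0); print("inlay",e,o.round(4),circ(q[:,:2]))
    # funnel
    q=P[near(P,(.475,-.413),.09,.006,.1)];print("funnel",q[:,:2].mean(0),q.min(0),q.max(0))
    # door top
    k=near(P,(.49,.25),.17,.146,.164)
    q=P[k&(P[...,0]<.618)][:,:2]; 
    c=np.median(q,0);u,s,v=np.linalg.svd(q-c);a=v[0]*np.sign(-v[0][0]);t=(q-c)@a;pp=(q-c)@np.array([-a[1],a[0]])
    print("door",len(q),c,a,np.degrees(np.arctan2(a[1],a[0])),"ends",c+a*t.min(),c+a*t.max(),t.max()-t.min(),np.percentile(pp,[5,95]))
    # shelf top rect
    k=(near(P,(.69,.09),.23,.163,.18)).astype(np.uint8)
    k=cv2.morphologyEx(k,cv2.MORPH_OPEN,np.ones((3,3)));cs=max(cv2.findContours(k,0,1)[0],key=cv2.contourArea).reshape(-1,2)
    q=onz(m,cs,.17)[:,:2].astype(np.float32); print("shelf",cv2.minAreaRect(q))
E
```

```text
== scene
tamper 0.008 63 [0.5118 0.0331 0.0268] [0.496 0.012 0.008] [0.519 0.061 0.045] [0.492  0.0378] 0.0253
tamper 0.1 83 [0.4989 0.0362 0.144 ] [0.491 0.027 0.102] [0.503 0.048 0.189] [0.492  0.0379] 0.0098
tamper 0.212 103 [0.494  0.0373 0.2228] [0.478 0.024 0.213] [0.507 0.052 0.23 ] [0.4928 0.0377] 0.0105
small 0.008 89 [ 0.402  -0.0247  0.032 ] [ 0.38  -0.043  0.008] [ 0.411 -0.     0.045] [ 0.393  -0.0242] 0.0166
small 0.1 86 [ 0.3949 -0.0251  0.1492] [ 0.38  -0.035  0.101] [ 0.402 -0.014  0.171] [ 0.3918 -0.025 ] 0.0078
purple 0.008 79 [ 0.3654 -0.1027  0.0269] [ 0.349 -0.13   0.008] [ 0.372 -0.08   0.044] [ 0.3458 -0.106 ] 0.0253
purple 0.1 101 [ 0.3532 -0.105   0.1455] [ 0.346 -0.115  0.1  ] [ 0.357 -0.096  0.19 ] [ 0.3465 -0.1058] 0.0091
purple 0.212 98 [ 0.3487 -0.1053  0.2226] [ 0.332 -0.12   0.213] [ 0.36  -0.092  0.231] [ 0.347  -0.1055] 0.0106
inlay ((237.182861328125, 198.63307189941406), (33.047115325927734, 36.54784393310547), 70.80342102050781) [[ 0.4749 -0.2158  0.    ]] (array([ 0.4741782 , -0.21573595]), np.float64(0.05502940117784371))
funnel [ 0.4861766  -0
[... 1040 characters left out ...]
2 78 [ 0.3439 -0.1071  0.2243] [ 0.33  -0.122  0.216] [ 0.356 -0.094  0.233] [ 0.3439 -0.1075] 0.0105
inlay ((385.4096374511719, 217.7562255859375), (31.91620635986328, 34.6764030456543), 93.43473052978516) [[ 0.4747 -0.2166  0.    ]] (array([ 0.47496274, -0.21667543]), np.float64(0.057762817650758885))
funnel [ 0.47636349 -0.41884853] [ 0.3875399  -0.50051534  0.00601061] [ 0.56438039 -0.32786188  0.09211979]
door 408 [0.47887922 0.25303026] [-0.97608071  0.21740848] 167.4431339706894 ends [0.61351746 0.22304146] [0.35085588 0.28154569] 0.26909822009375545 [-0.00784152  0.00570877]
shelf ((0.705775797367096, 0.0897742211818695), (0.31842485070228577, 0.16768868267536163), 89.06729125976562)
```

```bash
python3 - <<'E'
from station import r
from h import *
from scipy.spatial.transform import Rotation as Ro
s=r.observe();R=Ro.from_rotvec(s["ee_rot"]).as_matrix();print(R.round(3))
m=r.camera_model("wrist");K,D,Rc,t=cam(m);c=-Rc.T@t
print("wrist cam in tool",(R.T@(c-s["ee_pos"])).round(3),"axis",(R.T@Rc[2]).round(3),"xaxis",(R.T@Rc[0]).round(3))
for n in("scene","top"):
    P=cloud(r.camera_model(n),np.load(n+"0.npy"))
    k=(np.abs(P[...,1]+.06)<.05)&(P[...,0]>.56)&(P[...,0]<.617)&(P[...,2]>.03)
    q=P[k];print(n,"keeper",len(q),q.min(0).round(3),q.max(0).round(3))
    k=(np.hypot(P[...,0]-.41,P[...,1]-.3)<.06)&(P[...,2]>.08)
    # points outside door (left of door line)
    a=np.array([-.976,.217]);h=np.array([.614,.2228]);dd=(P[...,:2]-h);al=dd@a;off=dd@np.array([.217,.976])
    k=(al>.1)&(al<.3)&(off>.012)&(off<.07)&(P[...,2]>.05)
    print("knob pts",np.c_[P[k],al[k],off[k]].round(3)[:60].tolist())
a=np.load("scene0p.npy")
cv2.imwrite("pics/g.png",cv2.resize(a[0:180,0:230],None,fx=3.3,fy=3.3,interpolation=2)[:,:,::-1])
p,d=r.capture("wrist");cv2.imwrite("pics/w0.png",p[:,:,::-1])
E
```

```text
[[ 0.944  0.33  -0.   ]
 [ 0.33  -0.944  0.001]
 [ 0.    -0.001 -1.   ]]
wrist cam in tool [ 0.073 -0.001 -0.192] axis [-0.26   0.001  0.966] xaxis [ 0.001  1.    -0.001]
scene keeper 38 [ 0.59  -0.062  0.121] [ 0.613 -0.05   0.143]
knob pts [[0.361, 0.296, 0.137, 0.262, 0.016], [0.362, 0.298, 0.137, 0.262, 0.019], [0.363, 0.301, 0.137, 0.262, 0.022], [0.365, 0.295, 0.138, 0.258, 0.016], [0.364, 0.298, 0.135, 0.26, 0.019], [0.364, 0.302, 0.133, 0.262, 0.023], [0.367, 0.294, 0.136, 0.256, 0.016], [0.367, 0.298, 0.134, 0.257, 0.02], [0.369, 0.3, 0.137, 0.256, 0.022], [0.367, 0.296, 0.129, 0.257, 0.018], [0.368, 0.299, 0.129, 0.257, 0.021], [0.37, 0.3, 0.133, 0.255, 0.023], [0.37, 0.295, 0.128, 0.254, 0.018], [0.368, 0.3, 0.123, 0.257, 0.022], [0.376, 0.293, 0.133, 0.248, 0.017], [0.373, 0.298, 0.125, 0.252, 0.021], [0.377, 0.293, 0.13, 0.246, 0.017], [0.376, 0.297, 0.126, 0.248, 0.021], [0.38, 0.292, 0.13, 0.243, 0.017], [0.381, 0.295, 0.131, 0.243, 0.02], [0.385, 0.291, 0.132, 0.239, 0.017], [0.384, 0.295, 0.13, 0.24, 0.02], [0.388, 0.29, 0.133, 0.235, 0.017], [0.388, 0.293, 0.132, 0.
[... 2878 characters left out ...]
28], [0.422, 0.291, 0.134, 0.202, 0.025], [0.422, 0.288, 0.136, 0.201, 0.022], [0.422, 0.285, 0.133, 0.201, 0.019], [0.422, 0.282, 0.133, 0.2, 0.016], [0.419, 0.317, 0.134, 0.21, 0.05], [0.419, 0.313, 0.137, 0.21, 0.046], [0.419, 0.31, 0.135, 0.209, 0.043], [0.419, 0.308, 0.13, 0.208, 0.041], [0.419, 0.304, 0.132, 0.208, 0.037], [0.419, 0.299, 0.141, 0.207, 0.033], [0.419, 0.298, 0.133, 0.206, 0.031], [0.419, 0.295, 0.129, 0.206, 0.029], [0.419, 0.292, 0.129, 0.205, 0.025], [0.419, 0.289, 0.132, 0.205, 0.022], [0.419, 0.285, 0.132, 0.204, 0.019], [0.419, 0.283, 0.128, 0.203, 0.016], [0.416, 0.311, 0.129, 0.212, 0.043], [0.416, 0.308, 0.127, 0.211, 0.041], [0.416, 0.304, 0.133, 0.211, 0.036]]
```

View pics/g.png

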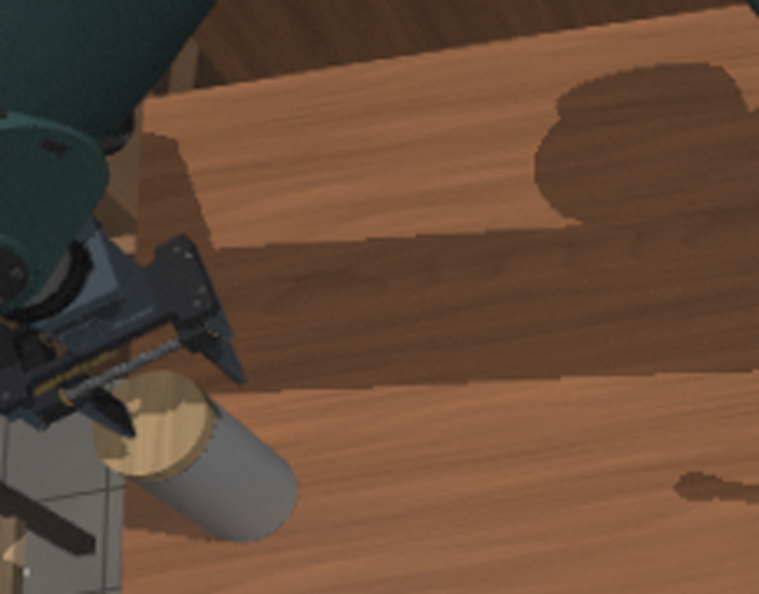

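View pics/w0.png

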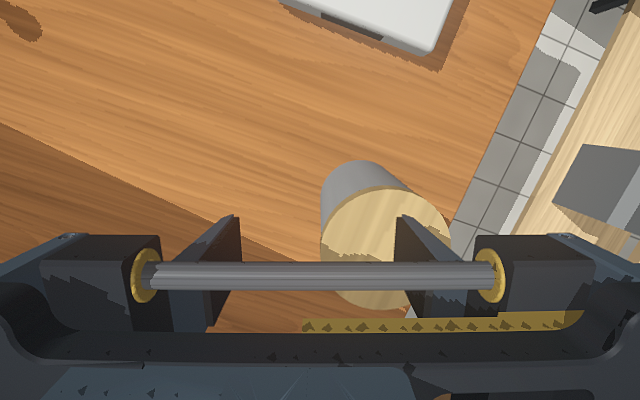

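```bash
cat > plan.py <<'E'
import numpy as np, itertools
from scipy.spatial.transform import Rotation as Ro
def grid(x,y,z): return np.array(list(itertools.product(x,y,z)))
body=grid(np.linspace(-.038,.038,5),np.linspace(-.089,.089,13),-np.linspace(.079,.20,7))
th=np.linspace(0,2*np.pi,12,endpoint=False)
wrist=np.array([[.05*np.cos(a),.05*np.sin(a),-l] for a in th for l in(.2,.25,.3)])
B=np.r_[body,wrist]
def fing(w):
    o=w/2; f=grid(np.linspace(-.016,.016,9),[o,o+.0135],-np.linspace(0,.079,9))
    return np.r_[f,f*[1,-1,1]]
def cyl(P,c,rad,h): 
    a=np.hypot(P[...,0]-c[0],P[...,1]-c[1])-rad; b=P[...,2]-h
    return np.where((a<0)&(b<0),np.maximum(a,b),np.hypot(np.maximum(a,0),np.maximum(b,0)))
def box(P,lo,hi):
    q=np.maximum(np.array(lo)-P,P-np.array(hi)); return np.linalg.norm(np.maximum(q,0),axis=-1)+np.minimum(q.max(-1),0)
hd=np.array([.614,.2228]);ad=np.array([-.976,.217])
def door(P):
    d=P[...,:2]-hd;Q=np.stack([d@ad,d@np.array([.217,.976]),P[...,2]],-1); return box(Q,[0,-.008,.012],[.27,.055,.158])
def obst(P):
    return np.stack([cyl(P,(.391,-.0255),.012,.171),cyl(P,(.391,-.0255),.02,.05),cyl(P,(.346,-.106),.016,.232),cyl(P,(.346,-.106),.027,.07),
     box(P,[.588,-.064,.10],[.62,-.048,.145]),box(P,[.619,-.07,0],[.79,.25,.171]),door(P),cyl(P,(.476,-.415),.05,.09),cyl(P,(.71,-.18),.036,.112),P[...,2]])
def tamp(P,c): return np.minimum.reduce([cyl(P,c,.026,.052),cyl(P,c,.0125,.2),np.where(P[...,2]>.0,np.hypot(np.hypot(P[...,0]-c[0],P[...,1]-c[1])-0,np.maximum(0,np.abs(P[...,2]-.213)-.013))-.015,9)])
def rot(yaw,az,tilt):
    # tool down with tool x at world yaw; then lean top toward azimuth az by tilt
    R0=np.array([[np.cos(yaw),np.sin(yaw),0],[np.sin(yaw),-np.cos(yaw),0],[0,0,-1.]])
    ax=np.array([-np.sin(az),np.cos(az),0]); return Ro.from_rotvec(ax*tilt).as_matrix()@R0
def contact(R,w,dirn):
    F=fing(w)@R.T; z0=.003-F[:,2].min(); F=F+[0,0,z0]; q=F[F[:,2]<.05]
    lat=np.array([-dirn[1],dirn[0]]); s=q[:,:2]@dirn; l=q[:,:2]@lat
    dx=np.linspace(l.min(),l.max(),41); e=l[None]-dx[:,None]
    v=np.where(abs(e)<.026,s[None]+np.sqrt(np.maximum(.026**2-e**2,0)),-9); d=v.max(1)
    return z0,dx,d,q[v.argmax(1),2]
E
cat > s1.py <<'E'
from plan import *
dirn=np.array([0,-1.])
ys=np.arange(.037,-.22,-.02); res=[]
for w in(0,.03,.045):
  for yaw in np.radians(np.arange(0,360,15)):
    for az in np.radians(np.arange(0,360,30)):
      for t in np.radians([15,25,35,45]):
        R=rot(yaw,az,t); z0,dx,d,cz=contact(R,w,dirn)
        i=np.arange(2,39); 
        mid=abs(dx)<.03 if w else abs(dx)<.012
        # stable: local min interior or flat
        ok=[k for k in range(4,37) if d[k]<=d[k-3]+2e-4 and d[k]<=d[k+3]+2e-4 and cz[k]<.032]
        for k in ok[::2]:
          rel=np.array([-dx[k]*-dirn[1]*-1 if 0 else 0,0])
          lat=np.array([-dirn[1],dirn[0]]); off=dirn*d[k]+lat*dx[k]  # tamper centre rel TCP
          P0=B@R.T+[0,0,z0]
          ct=tamp(P0,off).min()
          if ct<.006: continue
          for xt in(.46,.475,.49,.505,.52,.54):
            cl=[]
            for y in ys:
              P=P0+np.r_[np.array([xt,y])-off,0]; cl.append(obst(P).min())
            cl=np.array(cl); res.append((cl.min(),(cl[3:]).min(),ct,w,np.degrees(yaw),np.degrees(az),np.degrees(t),xt,dx[k],d[k],cz[k],z0,cl))
for key in(0,1):
  res.sort(key=lambda a:-min(a[key],a[2]))
  for a in res[:12]: print(np.round(a[:12],3).tolist(),(np.array(a[12])*1000).astype(int))
E
time python3 s1.py
```

```text
[0.003, 0.003, 0.027, 0.0, 90.0, 90.0, 25.0, 0.49, -0.005, 0.04, 0.017, 0.01] [29 34 34 32 14  3  3  3  3  3  3  3  3]
[0.003, 0.003, 0.027, 0.0, 270.0, 90.0, 25.0, 0.49, -0.005, 0.04, 0.017, 0.01] [29 34 34 32 14  3  3  3  3  3  3  3  3]
[0.003, 0.003, 0.013, 0.0, 90.0, 90.0, 15.0, 0.49, -0.005, 0.041, 0.011, 0.007] [34 34 34 19  4  3  3  3  3  3  3  6 21]
[0.003, 0.003, 0.013, 0.0, 270.0, 90.0, 15.0, 0.49, -0.005, 0.041, 0.011, 0.007] [34 34 34 19  4  3  3  3  3  3  3  6 21]
[0.003, 0.003, 0.027, 0.03, 90.0, 90.0, 25.0, 0.475, -0.02, 0.04, 0.017, 0.01] [29 35 35 32 14  3  3  3  3  2  3  4  4]
[0.003, 0.003, 0.027, 0.03, 270.0, 90.0, 25.0, 0.475, -0.02, 0.04, 0.017, 0.01] [29 35 35 32 14  3  3  3  3  2  3  4  4]
[0.003, 0.003, 0.013, 0.03, 90.0, 90.0, 15.0, 0.475, -0.02, 0.041, 0.011, 0.007] [35 35 35 19  4  3  3  2  2  3  4  6 21]
[0.003, 0.003, 0.013, 0.03, 270.0, 90.0, 15.0, 0.475, -0.02, 0.041, 0.011, 0.007] [35 35 35 19  4  3  3  2  2  3  4  6 21]
[0.002, 0.002, 0.013, 0.0, 90.0, 90.0, 15.0, 0.49, -0.007, 0.041, 0.011, 0.007] [33 33 33 19  6  4  2  2  2  2  2  6 21]
[0.002, 0.0
[... 1305 characters left out ...]
5, 0.017, 0.0, 180.0, 90.0, 45.0, 0.46, -0.01, 0.035, 0.022, 0.013] [-29 -18   1   5   5   5   5   5   5   5   5   5   5]
[-0.03, 0.005, 0.016, 0.0, 0.0, 90.0, 45.0, 0.475, 0.005, 0.036, 0.022, 0.013] [-29 -18   1   5   5   5   5   5   5   5   5   5   5]
[-0.03, 0.005, 0.016, 0.0, 180.0, 90.0, 45.0, 0.475, 0.005, 0.036, 0.022, 0.013] [-29 -18   1   5   5   5   5   5   5   5   5   5   5]
[-0.03, 0.005, 0.017, 0.0, 0.0, 90.0, 45.0, 0.475, 0.006, 0.035, 0.022, 0.013] [-29 -17   1   5   5   5   5   5   5   5   5   5   5]
[-0.03, 0.005, 0.017, 0.0, 180.0, 90.0, 45.0, 0.475, 0.006, 0.035, 0.022, 0.013] [-29 -17   1   5   5   5   5   5   5   5   5   5   5]
real	1m25.984s
user	1m25.205s
sys	0m0.162s
```

```bash
cat > s2.py <<'E'
from plan import *
dirn=np.array([0,-1.]);lat=np.array([-dirn[1],dirn[0]])
ys=np.arange(-.03,-.22,-.03); res=[]
for w in(0,.02,.03,.045,.06):
  for yaw in np.radians(np.arange(0,180,10)):
    for az in np.radians(np.arange(0,360,15)):
      for t in np.radians([20,25,30,35,40]):
        R=rot(yaw,az,t); z0,dx,d,cz=contact(R,w,dirn)
        P0=B@R.T+[0,0,z0]
        if P0[:,2].min()<.01: continue
        ok=[k for k in range(4,37) if d[k]<=d[k-4:k+5].min()+4e-5 and min(d[k-4],d[k+4])>0 and cz[k]<.034]
        for k in ok[::2]:
          off=dirn*d[k]+lat*dx[k]; ct=tamp(P0,off).min()
          if ct<.008: continue
          for xt in(.46,.475,.49,.505):
            cl=np.array([obst(P0+np.r_[np.array([xt,y])-off,0]).min() for y in ys])
            res.append((cl.min(),ct,w,np.degrees(yaw),np.degrees(az),np.degrees(t),xt,dx[k],d[k],cz[k],z0,cl))
res.sort(key=lambda a:-min(a[0],a[1]))
for a in res[:25]: print(np.round(a[:11],3).tolist(),(np.array(a[11])*1000).astype(int))
E
time python3 s2.py
```

```text
[0.07, 8.827, 0.06, 90.0, 90.0, 20.0, 0.46, -0.002, -9.0, 0.014, 0.008] [69 69 69 69 69 69 69]
[0.07, 8.827, 0.06, 90.0, 90.0, 20.0, 0.475, -0.002, -9.0, 0.014, 0.008] [69 69 69 69 69 69 69]
[0.07, 8.827, 0.06, 90.0, 90.0, 20.0, 0.49, -0.002, -9.0, 0.014, 0.008] [69 69 69 69 69 69 69]
[0.07, 8.827, 0.06, 90.0, 90.0, 20.0, 0.505, -0.002, -9.0, 0.014, 0.008] [69 69 69 69 69 69 69]
[0.07, 8.827, 0.06, 90.0, 90.0, 20.0, 0.46, 0.002, -9.0, 0.014, 0.008] [69 69 69 69 69 69 69]
[0.07, 8.827, 0.06, 90.0, 90.0, 20.0, 0.475, 0.002, -9.0, 0.014, 0.008] [69 69 69 69 69 69 69]
[0.07, 8.827, 0.06, 90.0, 90.0, 20.0, 0.49, 0.002, -9.0, 0.014, 0.008] [69 69 69 69 69 69 69]
[0.07, 8.827, 0.06, 90.0, 90.0, 20.0, 0.505, 0.002, -9.0, 0.014, 0.008] [69 69 69 69 69 69 69]
[0.07, 8.965, 0.06, 90.0, 270.0, 20.0, 0.46, -0.002, -9.0, 0.003, 0.008] [69 69 69 69 69 69 69]
[0.07, 8.965, 0.06, 90.0, 270.0, 20.0, 0.475, -0.002, -9.0, 0.003, 0.008] [69 69 69 69 69 69 69]
[0.07, 8.965, 0.06, 90.0, 270.0, 20.0, 0.49, -0.002, -9.0, 0.003, 0.008] [69 69 69 69 69 69 69]
[0.07, 8.965, 0.06, 90.0, 270.0, 20.0, 0.505, -0.00
[... 616 characters left out ...]
0.067, 8.828, 0.06, 80.0, 90.0, 20.0, 0.49, 0.0, -9.0, 0.018, 0.011] [67 67 67 67 67 67 67]
[0.067, 8.828, 0.06, 80.0, 90.0, 20.0, 0.505, 0.0, -9.0, 0.018, 0.011] [67 67 67 67 67 67 67]
[0.067, 8.952, 0.06, 80.0, 270.0, 20.0, 0.46, 0.0, -9.0, 0.004, 0.011] [67 67 67 67 67 67 67]
[0.067, 8.952, 0.06, 80.0, 270.0, 20.0, 0.475, 0.0, -9.0, 0.004, 0.011] [67 67 67 67 67 67 67]
[0.067, 8.952, 0.06, 80.0, 270.0, 20.0, 0.49, 0.0, -9.0, 0.004, 0.011] [67 67 67 67 67 67 67]
[0.067, 8.952, 0.06, 80.0, 270.0, 20.0, 0.505, 0.0, -9.0, 0.004, 0.011] [67 67 67 67 67 67 67]
[0.067, 8.828, 0.06, 100.0, 90.0, 20.0, 0.46, 0.0, -9.0, 0.015, 0.011] [67 67 67 67 67 67 67]
real	0m40.459s
user	0m39.104s
sys	0m0.142s
```

```bash
sed -i 's/if d\[k\]<=d\[k-4:k+5\].min()+4e-5/if d[k]>0 and d[k]<=d[k-4:k+5].min()+5e-5/; s/,.06):/):/' s2.py
sed -i 's/f=grid(np.linspace(-.016,.016,9),\[o,o+.0135\],-np.linspace(0,.079,9))/f=grid(np.linspace(-.016,.016,33),[o,o+.0135],-np.linspace(0,.05,5))/' plan.py
time python3 s2.py
```

```text
[0.019, 0.016, 0.02, 0.0, 90.0, 40.0, 0.46, -0.01, 0.044, 0.033, 0.018] [21 21 21 21 20 20 18]
[0.021, 0.016, 0.02, 0.0, 90.0, 40.0, 0.475, -0.01, 0.044, 0.033, 0.018] [21 21 21 21 21 21 21]
[0.02, 0.016, 0.02, 0.0, 90.0, 40.0, 0.49, -0.01, 0.044, 0.033, 0.018] [20 21 21 21 21 21 21]
[0.017, 0.016, 0.02, 0.0, 90.0, 40.0, 0.505, -0.01, 0.044, 0.033, 0.018] [17 21 21 21 21 21 21]
[0.021, 0.016, 0.02, 0.0, 90.0, 40.0, 0.49, 0.01, 0.044, 0.033, 0.018] [21 21 21 21 21 21 21]
[0.021, 0.016, 0.02, 0.0, 90.0, 40.0, 0.505, 0.01, 0.044, 0.033, 0.018] [21 21 21 21 21 21 21]
[0.018, 0.015, 0.02, 0.0, 90.0, 40.0, 0.46, -0.008, 0.044, 0.033, 0.018] [21 21 21 21 19 19 17]
[0.021, 0.015, 0.02, 0.0, 90.0, 40.0, 0.475, -0.008, 0.044, 0.033, 0.018] [21 21 21 21 21 21 21]
[0.021, 0.015, 0.02, 0.0, 90.0, 40.0, 0.49, -0.008, 0.044, 0.033, 0.018] [20 21 21 21 21 21 21]
[0.017, 0.015, 0.02, 0.0, 90.0, 40.0, 0.505, -0.008, 0.044, 0.033, 0.018] [17 21 21 21 21 21 21]
[0.017, 0.015, 0.02, 0.0, 90.0, 40.0, 0.475, 0.008, 0.044, 0.033, 0.018] [21 21 21 21 18 18 16]
[0.021, 0.015, 0.02, 0.0, 90.0, 40.0, 0.49, 0.00
[... 637 characters left out ...]
0.02, 0.0, 90.0, 40.0, 0.505, 0.011, 0.044, 0.033, 0.018] [21 21 21 21 21 21 21]
[0.015, 0.016, 0.02, 0.0, 90.0, 40.0, 0.475, 0.01, 0.044, 0.033, 0.018] [21 21 21 21 16 16 15]
[0.016, 0.015, 0.02, 0.0, 90.0, 40.0, 0.46, -0.006, 0.044, 0.033, 0.018] [21 21 21 21 17 17 16]
[0.021, 0.015, 0.02, 0.0, 90.0, 40.0, 0.475, -0.006, 0.044, 0.033, 0.018] [21 21 21 21 21 21 21]
[0.021, 0.015, 0.02, 0.0, 90.0, 40.0, 0.49, -0.006, 0.044, 0.033, 0.018] [21 21 21 21 21 21 21]
[0.018, 0.015, 0.02, 0.0, 90.0, 40.0, 0.505, -0.006, 0.044, 0.033, 0.018] [17 21 21 21 21 21 21]
[0.018, 0.015, 0.02, 0.0, 90.0, 40.0, 0.475, 0.006, 0.044, 0.033, 0.018] [21 21 21 21 19 19 18]
real	0m37.085s
user	0m35.588s
sys	0m0.194s
```

```bash
cat > mv.py <<'E'
import sys,numpy as np
from station import r
from plan import rot
from scipy.spatial.transform import Rotation as Ro
def rel(p,R,note=""):
    s=r.observe();R0=Ro.from_rotvec(s["ee_rot"]).as_matrix()
    d=R0.T@(np.array(p)-s["ee_pos"]);w=np.degrees(Ro.from_matrix(R0.T@R).as_rotvec())
    print(note,"xyz",d.round(4).tolist(),"rot",w.round(2).tolist(), "dist",np.linalg.norm(d).round(3))
def st():
    s=r.observe();print({k:np.round(s[k],4).tolist() for k in("time","joints","ee_pos","ee_rot","ft_force","width")})
D=np.radians
E
python3 - <<'E'
from mv import *
st()
R=Ro.from_rotvec(r.observe()["ee_rot"]).as_matrix()
rel([.231,-.66,.30],R,"up")
Rm=rot(D(60),0,0)
rel([.47,-.40,.31],Rm,"via")
R1=rot(D(90),D(90),D(25))
rel([.491,.09,.31],R1,"above")
E
```

```text
{'time': 0.15, 'joints': [-1.2673, 0.3793, 1.7346, -0.0, 1.0285, -0.0333], 'ee_pos': [0.2312, -0.6604, 0.1916], 'ee_rot': [-3.0964, -0.5264, 0.0002], 'ft_force': [-0.1655, 0.2538, -0.3255], 'width': 0.0914}
up xyz [-0.0001, -0.0005, -0.1084] rot [0.0, 0.0, 0.0] dist 0.108
via xyz [0.3114, -0.1669, -0.1183] rot [-0.04, -0.02, -40.7] dist 0.373
above xyz [0.4932, -0.6225, -0.1179] rot [-15.45, -21.75, -69.51] dist 0.803
```

Call:
step_arm --steps '[{"x": 0, "y": 0, "z": -0.06, "jaw": 0.34}, {"x": 0, "y": 0, "z": -0.11, "jaw": 0.34}, {"x": 0.31, "y": -0.167, "z": -0.118, "rz": -40.7, "jaw": 0.34}, {"x": 0.31, "y": -0.167, "z": -0.118, "rz": -40.7, "jaw": 0.34}, {"x": 0.31, "y": -0.167, "z": -0.118, "rz": -40.7, "jaw": 0.34}, {"x": 0.31, "y": -0.167, "z": -0.118, "rz": -40.7, "jaw": 0.34}, {"x": 0.31, "y": -0.167, "z": -0.118, "rz": -40.7, "jaw": 0.34}, {"x": 0.31, "y": -0.167, "z": -0.118, "rz": -40.7, "jaw": 0.34}, {"x": 0.493, "y": -0.622, "z": -0.118, "rx": -15.5, "ry": -21.8, "rz": -69.5, "jaw": 0.34}, {"x": 0.493, "y": -0.622, "z": -0.118, "rx": -15.5, "ry": -21.8, "rz": -69.5, "jaw": 0.34}, {"x": 0.493, "y": -0.622, "z": -0.118, "rx": -15.5, "ry": -21.8, "rz": -69.5, "jaw": 0.34}, {"x": 0.493, "y": -0.622, "z": -0.118, "rx": -15.5, "ry": -21.8, "rz": -69.5, "jaw": 0.34}, {"x": 0.493, "y": -0.622, "z": -0.118, "rx": -15.5, "ry": -21.8, "rz": -69.5, "jaw": 0.34}, {"x": 0.493, "y": -0.622, "z": -0.118, "rx": -15.5, "ry": -21.8, "rz": -69.5, "jaw": 0.34}, {"x": 0.493, "y": -0.622, "z": -0.118, "rx": -15.5, "ry": -21.8, "rz": -69.5, "jaw": 0.34}, {"x": 0.493, "y": -0.622, "z": -0.118, "rx": -15.5, "ry": -21.8, "rz": -69.5, "jaw": 0.34}, {"x": 0.493, "y": -0.622, "z": -0.118, "rx": -15.5, "ry": -21.8, "rz": -69.5, "jaw": 0.34}, {"x": 0.493, "y": -0.622, "z": -0.118, "rx": -15.5, "ry": -21.8, "rz": -69.5, "jaw": 0.34}]' --squeeze 30

```text
validation failed for argument at $.st...
```

```bash
python3 - <<'E'
from mv import *
st()
R1=rot(D(90),D(90),D(25))
rel([.491,.09,.31],R1,"above")
rel([.491,.085,.16],R1); rel([.491,.085,.011],R1); rel([.491,-.006,.011],R1)
E
```

```text
{'time': 0.15, 'joints': [-1.2673, 0.3793, 1.7346, -0.0, 1.0285, -0.0333], 'ee_pos': [0.2312, -0.6604, 0.1916], 'ee_rot': [-3.0964, -0.5264, 0.0002], 'ft_force': [-0.1655, 0.2538, -0.3255], 'width': 0.0914}
above xyz [0.4932, -0.6225, -0.1179] rot [-15.45, -21.75, -69.51] dist 0.803
 xyz [0.4915, -0.6176, 0.032] rot [-15.45, -21.75, -69.51] dist 0.79
 xyz [0.4915, -0.6175, 0.181] rot [-15.45, -21.75, -69.51] dist 0.81
 xyz [0.4614, -0.5316, 0.181] rot [-15.45, -21.75, -69.51] dist 0.727
```

Call:
step_arm --steps '[{"x": 0.0, "y": 0.0, "z": -0.06, "rx": 0.0, "ry": 0.0, "rz": 0.0, "jaw": 0.34}, {"x": 0.0, "y": 0.0, "z": -0.11, "rx": 0.0, "ry": 0.0, "rz": 0.0, "jaw": 0.34}]' --squeeze 30

```text
time: 0.4
ee_pos: [0.2313, -0.6605, 0.3034]
ee_rot: [-3.097, -0.526, 0.0]
ft_force: [0.2, -0.4, 0.7]
width: 0.0741
```

Call:
step_arm --steps '[{"x": 0.31, "y": -0.167, "z": -0.008, "rx": 0.0, "ry": 0.0, "rz": -40.7, "jaw": 0.34}, {"x": 0.31, "y": -0.167, "z": -0.008, "rx": 0.0, "ry": 0.0, "rz": -40.7, "jaw": 0.34}, {"x": 0.31, "y": -0.167, "z": -0.008, "rx": 0.0, "ry": 0.0, "rz": -40.7, "jaw": 0.34}, {"x": 0.31, "y": -0.167, "z": -0.008, "rx": 0.0, "ry": 0.0, "rz": -40.7, "jaw": 0.34}, {"x": 0.31, "y": -0.167, "z": -0.008, "rx": 0.0, "ry": 0.0, "rz": -40.7, "jaw": 0.34}, {"x": 0.31, "y": -0.167, "z": -0.008, "rx": 0.0, "ry": 0.0, "rz": -40.7, "jaw": 0.34}, {"x": 0.493, "y": -0.622, "z": -0.008, "rx": -15.5, "ry": -21.8, "rz": -69.5, "jaw": 0.34}, {"x": 0.493, "y": -0.622, "z": -0.008, "rx": -15.5, "ry": -21.8, "rz": -69.5, "jaw": 0.34}, {"x": 0.493, "y": -0.622, "z": -0.008, "rx": -15.5, "ry": -21.8, "rz": -69.5, "jaw": 0.34}, {"x": 0.493, "y": -0.622, "z": -0.008, "rx": -15.5, "ry": -21.8, "rz": -69.5, "jaw": 0.34}, {"x": 0.493, "y": -0.622, "z": -0.008, "rx": -15.5, "ry": -21.8, "rz": -69.5, "jaw": 0.34}, {"x": 0.493, "y": -0.622, "z": -0.008, "rx": -15.5, "ry": -21.8, "rz": -69.5, "jaw": 0.34}, {"x": 0.493, "y": -0.622, "z": -0.008, "rx": -15.5, "ry": -21.8, "rz": -69.5, "jaw": 0.34}, {"x": 0.493, "y": -0.622, "z": -0.008, "rx": -15.5, "ry": -21.8, "rz": -69.5, "jaw": 0.34}, {"x": 0.493, "y": -0.622, "z": -0.008, "rx": -15.5, "ry": -21.8, "rz": -69.5, "jaw": 0.34}, {"x": 0.493, "y": -0.622, "z": -0.008, "rx": -15.5, "ry": -21.8, "rz": -69.5, "jaw": 0.34}]'

```text
time: 2.4
ee_pos: [0.4909, 0.0891, 0.3098]
ee_rot: [1.978, 1.979, -0.441]
ft_force: [-0.7, 0.4, 0.5]
width: 0.0303
```

```bash
python3 - <<'E'
from mv import *
import cv2
st()
R1=rot(D(90),D(90),D(25))
rel([.491,.09,.31],R1,"above")
rel([.491,.085,.16],R1); rel([.491,.085,.011],R1); rel([.491,-.006,.011],R1)
p,d=r.capture("scene");cv2.imwrite("pics/s1.png",p[:,:,::-1])
E
```

```text
{'time': 2.4, 'joints': [0.3649, 0.0114, 2.0017, -0.4222, 1.3173, 0.5108], 'ee_pos': [0.4909, 0.0891, 0.3098], 'ee_rot': [1.978, 1.9793, -0.4409], 'ft_force': [-0.7091, 0.4182, 0.474], 'width': 0.0303}
above xyz [0.0008, 0.0001, -0.0006] rot [0.01, 0.12, 0.03] dist 0.001
 xyz [0.0599, 0.0001, 0.1373] rot [0.01, 0.12, 0.03] dist 0.15
 xyz [0.1232, 0.0002, 0.2722] rot [0.01, 0.12, 0.03] dist 0.299
 xyz [0.0408, 0.0001, 0.3109] rot [0.01, 0.12, 0.03] dist 0.314
```

View pics/s1.png

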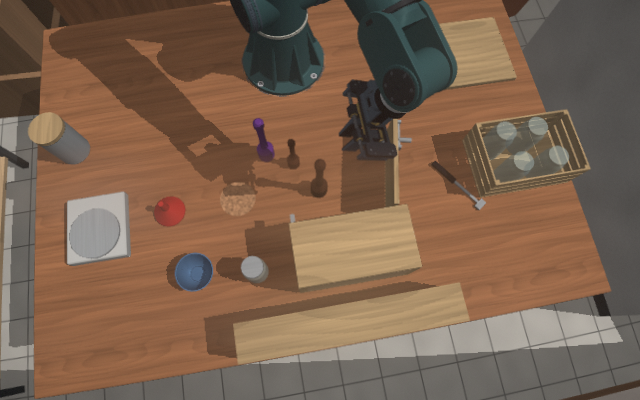

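```bash
python3 - <<'E'
from station import r
from h import *
p,d=r.capture("top");cv2.imwrite("pics/t1.png",cv2.resize(p[140:400,200:520],None,fx=2.4,fy=2.4)[:,:,::-1])
p2,d2=r.capture("scene")
for n,dd in(("top",d),("scene",d2)):
    P=cloud(r.camera_model(n),dd);P=P[(P[...,2]>.24)&(P[...,0]>.25)&(P[...,0]<.7)]
    for y in np.arange(0,.45,.03):
        q=P[(abs(P[:,1]-y)<.015)]
        if len(q): print(n,y.round(2),"x",q[:,0].min().round(3),q[:,0].max().round(3),"z",np.percentile(q[:,2],[0,5,50,100]).round(3))
E
```

```text
top 0.03 x 0.251 0.254 z [0.705 0.709 0.743 0.766]
top 0.06 x 0.25 0.32 z [0.686 0.706 0.754 0.782]
top 0.09 x 0.25 0.572 z [0.331 0.371 0.74  0.785]
top 0.12 x 0.25 0.58 z [0.336 0.432 0.683 0.779]
top 0.15 x 0.25 0.58 z [0.402 0.441 0.687 0.773]
top 0.18 x 0.25 0.58 z [0.421 0.593 0.685 0.763]
top 0.21 x 0.272 0.554 z [0.533 0.586 0.628 0.719]
top 0.24 x 0.358 0.527 z [0.569 0.586 0.607 0.656]
top 0.27 x 0.407 0.507 z [0.561 0.578 0.598 0.622]
scene 0.09 x 0.356 0.573 z [0.332 0.341 0.419 0.656]
scene 0.12 x 0.372 0.582 z [0.324 0.389 0.459 0.675]
scene 0.15 x 0.398 0.582 z [0.391 0.424 0.597 0.679]
scene 0.18 x 0.405 0.582 z [0.404 0.431 0.63  0.682]
scene 0.21 x 0.385 0.554 z [0.489 0.573 0.616 0.676]
scene 0.24 x 0.375 0.532 z [0.556 0.58  0.605 0.646]
scene 0.27 x 0.405 0.513 z [0.538 0.558 0.594 0.621]
scene 0.3 x 0.492 0.494 z [0.572 0.572 0.572 0.574]
```

View pics/t1.png

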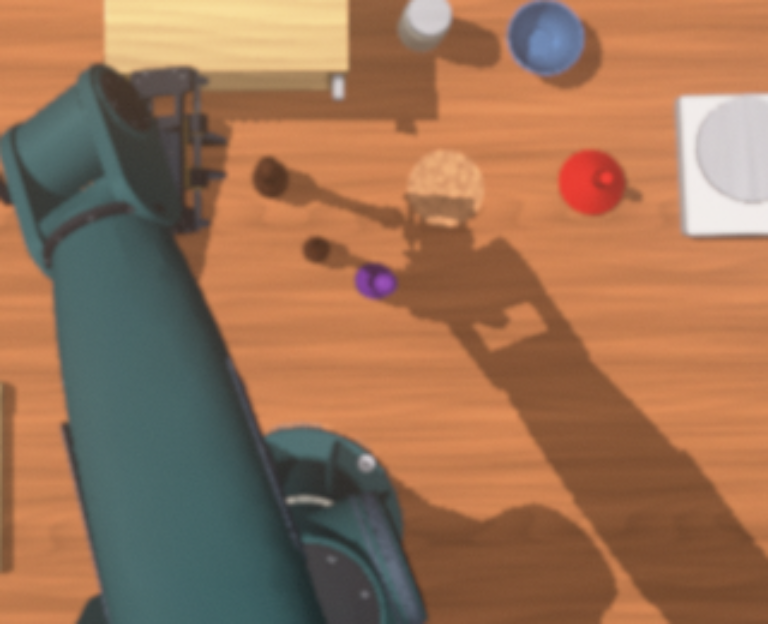

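```bash
python3 - <<'E'
from mv import *
R1=rot(D(90),D(90),D(20))
for p in([.491,.089,.31],[.491,.089,.16],[.491,.089,.05],[.491,.089,.011]): rel(p,R1)
E
```

```text
xyz [0.0007, 0.0, -0.0003] rot [-0.01, 5.11, -0.09] dist 0.001
 xyz [0.0644, -0.0, 0.1355] rot [-0.01, 5.11, -0.09] dist 0.15
 xyz [0.1111, -0.0001, 0.2351] rot [-0.01, 5.11, -0.09] dist 0.26
 xyz [0.1276, -0.0001, 0.2704] rot [-0.01, 5.11, -0.09] dist 0.299
```

Call:
step_arm --steps '[{"x": 0.025, "y": 0.0, "z": 0.053, "rx": 0.0, "ry": 5.1, "rz": 0.0, "jaw": 0.34}, {"x": 0.045, "y": 0.0, "z": 0.095, "rx": 0.0, "ry": 5.1, "rz": 0.0, "jaw": 0.34}, {"x": 0.0644, "y": 0.0, "z": 0.1355, "rx": 0.0, "ry": 5.1, "rz": 0.0, "jaw": 0.34}, {"x": 0.088, "y": 0.0, "z": 0.186, "rx": 0.0, "ry": 5.1, "rz": 0.0, "jaw": 0.34}, {"x": 0.1111, "y": 0.0, "z": 0.235, "rx": 0.0, "ry": 5.1, "rz": 0.0, "jaw": 0.34}, {"x": 0.1111, "y": 0.0, "z": 0.235, "rx": 0.0, "ry": 5.1, "rz": 0.0, "jaw": 0.34}]'

```text
time: 3.3
ee_pos: [0.4888, 0.0885, 0.0476]
ee_rot: [2.033, 2.032, -0.367]
ft_force: [1.5, -0.8, 0.5]
width: 0.0299
```

```bash
python3 - <<'E'
from mv import *
from h import *
st()
R1=rot(D(90),D(90),D(20))
for p in([.491,.089,.03],[.491,.089,.011]): rel(p,R1)
p,d=r.capture("scene");cv2.imwrite("pics/s2.png",cv2.resize(p[40:260,200:460],None,fx=3,fy=2.7)[:,:,::-1])
E
```

```text
{'time': 3.3, 'joints': [0.3225, 0.3718, 2.1349, -0.4635, 0.8121, 0.6745], 'ee_pos': [0.4888, 0.0885, 0.0476], 'ee_rot': [2.0332, 2.0323, -0.3668], 'ft_force': [1.4668, -0.7811, 0.5034], 'width': 0.0299}
 xyz [0.0065, 0.0023, 0.0163] rot [-0.34, 0.13, 0.03] dist 0.018
 xyz [0.0131, 0.0024, 0.0342] rot [-0.34, 0.13, 0.03] dist 0.037
```

View pics/s2.png

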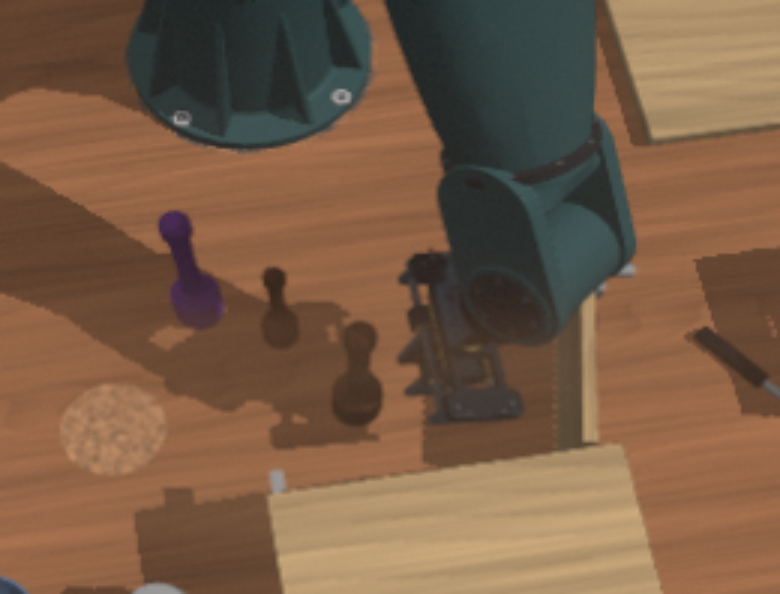

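```bash
python3 - <<'E'
from mv import *
from h import *
st(); print(np.round(r.observe()["effort"],2),np.round(r.observe()["joint_vel"],3))
for n in("scene","top"):
    p,d=r.capture(n);P=cloud(r.camera_model(n),d)
    k=(P[...,2]>.17)&(P[...,0]>.34)&(P[...,0]<.62)&(P[...,1]>.19)&(P[...,1]<.36)
    q=P[k]
    for y in np.arange(.2,.34,.02):
        e=q[abs(q[:,1]-y)<.01]
        if len(e): print(n,y.round(2),len(e),e[:,2].min().round(3),e[e[:,2].argmin()].round(3),e[:,2].max().round(3))
    # door moved?
    a=P[(abs(P[...,2]-.155)<.01)&(P[...,0]>.36)&(P[...,0]<.62)&(abs(P[...,1]-(.2228+(.614-P[...,0])*.222))<.02)]
    print("door pts",len(a))
E
```

```text
{'time': 3.35, 'joints': [0.3228, 0.3681, 2.1332, -0.463, 0.8136, 0.6736], 'ee_pos': [0.4905, 0.0892, 0.05], 'ee_rot': [2.0327, 2.0311, -0.3619], 'ft_force': [-0.4629, 0.4793, 0.1573], 'width': 0.0304}
[ -0.1  -53.8  -25.55  -0.67   0.28   0.24] [ 0.005 -0.06  -0.027  0.002  0.013 -0.006]
scene 0.2 979 0.325 [0.537 0.2   0.325] 0.613
scene 0.22 464 0.32 [0.518 0.223 0.32 ] 0.594
scene 0.24 359 0.297 [0.5   0.245 0.297] 0.421
scene 0.26 63 0.313 [0.496 0.255 0.313] 0.371
door pts 313
top 0.2 420 0.347 [0.524 0.209 0.347] 0.623
top 0.22 207 0.332 [0.512 0.228 0.332] 0.592
top 0.24 177 0.309 [0.5   0.248 0.309] 0.423
top 0.26 30 0.325 [0.485 0.262 0.325] 0.369
door pts 140
```

Call:
step_arm --steps '[{"x": 0.007, "y": 0.0, "z": 0.018, "rx": 0.0, "ry": 0.0, "rz": 0.0, "jaw": 0.34}, {"x": 0.0133, "y": 0.0, "z": 0.0366, "rx": 0.0, "ry": 0.0, "rz": 0.0, "jaw": 0.34}, {"x": 0.0133, "y": 0.0, "z": 0.0366, "rx": 0.0, "ry": 0.0, "rz": 0.0, "jaw": 0.34}, {"x": 0.0058, "y": 0.0, "z": 0.0393, "rx": 0.0, "ry": 0.0, "rz": 0.0, "jaw": 0.34}, {"x": 0.0011, "y": 0.0, "z": 0.041, "rx": 0.0, "ry": 0.0, "rz": 0.0, "jaw": 0.34}, {"x": -0.0027, "y": 0.0, "z": 0.0424, "rx": 0.0, "ry": 0.0, "rz": 0.0, "jaw": 0.34}, {"x": -0.0064, "y": 0.0, "z": 0.0438, "rx": 0.0, "ry": 0.0, "rz": 0.0, "jaw": 0.34}, {"x": -0.0102, "y": 0.0, "z": 0.0452, "rx": 0.0, "ry": 0.0, "rz": 0.0, "jaw": 0.34}]'

```text
time: 4.45
ee_pos: [0.4913, 0.065, 0.0112]
ee_rot: [2.032, 2.031, -0.357]
ft_force: [-1.5, 3.7, -0.3]
width: 0.0306
```

```bash
cat > loc.py <<'E'
from mv import *
from h import *
def tam(c,prev=.06):
    for n in("scene","top"):
        p,d=r.capture(n);P=cloud(r.camera_model(n),d)
        for z0,z1 in((.215,.235),(.01,.048)):
            q=P[(np.hypot(P[...,0]-c[0],P[...,1]-c[1])<.06)&(P[...,2]>z0)&(P[...,2]<z1)&(p.max(2)<110)]
            if len(q)>3: print(n,z0,len(q),q.mean(0).round(4))
    return
E
python3 - <<'E'
from loc import *
st(); tam((.491,.02))
p,d=r.capture("scene");cv2.imwrite("pics/s3.png",cv2.resize(p[100:260,230:430],None,fx=3.7,fy=3.5)[:,:,::-1])
E
```

```text
{'time': 4.45, 'joints': [0.2779, 0.4337, 2.1475, -0.5171, 0.728, 0.6964], 'ee_pos': [0.4913, 0.065, 0.0112], 'ee_rot': [2.0317, 2.0311, -0.3573], 'ft_force': [-1.4908, 3.6889, -0.3282], 'width': 0.0306}
scene 0.215 96 [0.4941 0.0363 0.2231]
scene 0.01 75 [0.5071 0.0385 0.0312]
top 0.215 71 [0.4883 0.0346 0.2249]
top 0.01 11 [0.4723 0.0352 0.0378]
```

View pics/s3.png

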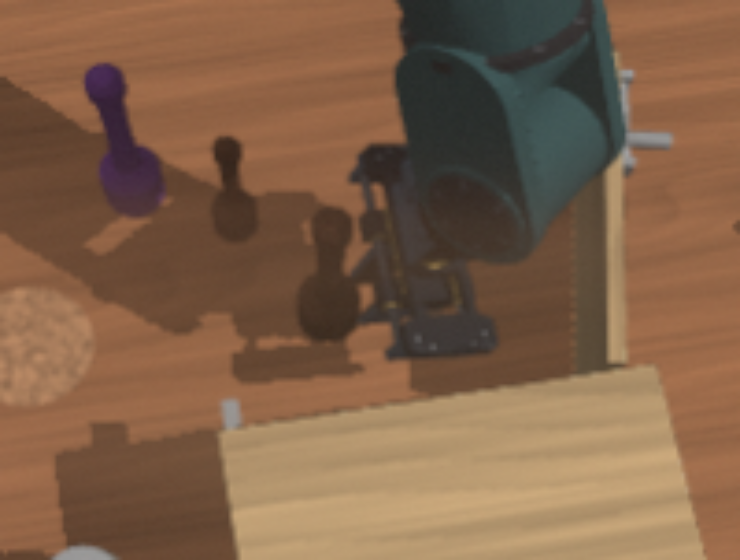

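Call:
step_arm --steps '[{"x": -0.0056, "y": 0.0, "z": 0.0021, "rx": 0.0, "ry": 0.0, "rz": 0.0, "jaw": 0.34}, {"x": -0.0113, "y": 0.0, "z": 0.0041, "rx": 0.0, "ry": 0.0, "rz": 0.0, "jaw": 0.34}, {"x": -0.0169, "y": 0.0, "z": 0.0062, "rx": 0.0, "ry": 0.0, "rz": 0.0, "jaw": 0.34}, {"x": -0.0226, "y": 0.0, "z": 0.0082, "rx": 0.0, "ry": 0.0, "rz": 0.0, "jaw": 0.34}, {"x": -0.0282, "y": 0.0, "z": 0.0103, "rx": 0.0, "ry": 0.0, "rz": 0.0, "jaw": 0.34}, {"x": -0.0338, "y": 0.0, "z": 0.0123, "rx": 0.0, "ry": 0.0, "rz": 0.0, "jaw": 0.34}]'

```text
time: 5.35
ee_pos: [0.4913, 0.0288, 0.0111]
ee_rot: [2.031, 2.031, -0.358]
ft_force: [-0.4, 4.5, 2.0]
width: 0.0302
```

```bash
python3 - <<'E'
from loc import *
st(); tam((.491,-.0))
p,d=r.capture("scene");cv2.imwrite("pics/s4.png",cv2.resize(p[100:260,230:430],None,fx=3.7,fy=3.5)[:,:,::-1])
E
```

```text
{'time': 5.35, 'joints': [0.2094, 0.4228, 2.1675, -0.5449, 0.7021, 0.6559], 'ee_pos': [0.4913, 0.0288, 0.0111], 'ee_rot': [2.0315, 2.0312, -0.3576], 'ft_force': [-0.4225, 4.4585, 1.989], 'width': 0.0302}
scene 0.215 99 [0.4953 0.0005 0.2233]
scene 0.01 71 [0.5076 0.006  0.0316]
top 0.215 66 [ 0.4896 -0.0014  0.2257]
top 0.01 11 [0.4765 0.0092 0.0287]
```

View pics/s4.png

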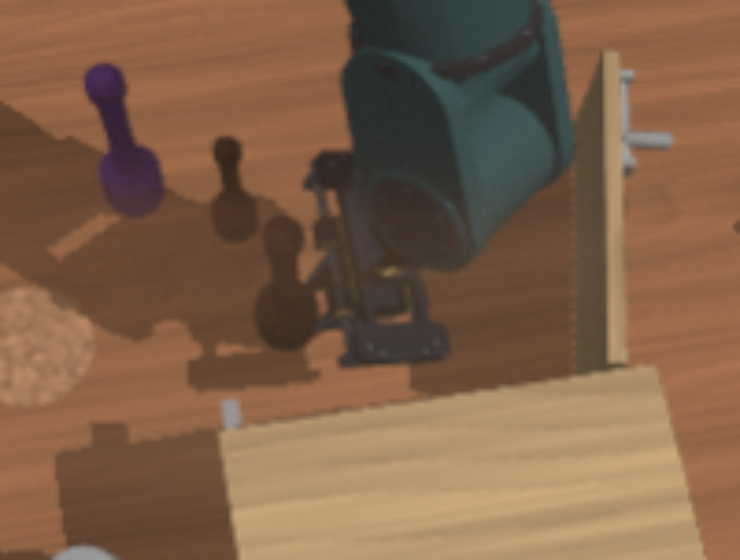

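Call:
step_arm --steps '[{"x": -0.0056, "y": 0.001, "z": 0.0021, "rx": 0.0, "ry": 0.0, "rz": 0.0, "jaw": 0.34}, {"x": -0.0113, "y": 0.002, "z": 0.0041, "rx": 0.0, "ry": 0.0, "rz": 0.0, "jaw": 0.34}, {"x": -0.0169, "y": 0.003, "z": 0.0062, "rx": 0.0, "ry": 0.0, "rz": 0.0, "jaw": 0.34}, {"x": -0.0226, "y": 0.004, "z": 0.0082, "rx": 0.0, "ry": 0.0, "rz": 0.0, "jaw": 0.34}, {"x": -0.0272, "y": 0.004, "z": 0.0099, "rx": 0.0, "ry": 0.0, "rz": 0.0, "jaw": 0.34}, {"x": -0.0272, "y": 0.004, "z": 0.0099, "rx": 0.0, "ry": 0.0, "rz": 0.0, "jaw": 0.34}]'

```text
time: 6.25
ee_pos: [0.4952, -0.0002, 0.0111]
ee_rot: [2.032, 2.031, -0.358]
ft_force: [-0.2, 1.6, 0.5]
width: 0.0304
```

```bash
python3 - <<'E'
from loc import *
st(); tam((.493,-.03))
R1=rot(D(90),D(90),D(20)); R2=rot(0,D(90),D(40))
rel([.495,.015,.011],R1,"back");rel([.495,.05,.26],R1,"up");rel([.495,.06,.28],R2,"rot")
# joint path guess only; finger shape from wrist
p,d=r.capture("wrist");cv2.imwrite("pics/w4.png",p[:,:,::-1])
E
```

```text
{'time': 6.25, 'joints': [0.1518, 0.4201, 2.1725, -0.5646, 0.6845, 0.618], 'ee_pos': [0.4952, -0.0002, 0.0111], 'ee_rot': [2.0319, 2.0309, -0.3579], 'ft_force': [-0.2436, 1.6489, 0.4859], 'width': 0.0304}
scene 0.215 97 [ 0.4997 -0.0273  0.2231]
scene 0.01 70 [ 0.5132 -0.0228  0.0333]
top 0.215 69 [ 0.4946 -0.0283  0.2249]
top 0.01 10 [ 0.4794 -0.0226  0.0312]
back xyz [0.014, -0.0002, -0.005] rot [0.02, 0.01, -0.01] dist 0.015
up xyz [-0.0383, -0.0001, -0.251] rot [0.02, 0.01, -0.01] dist 0.254
rot xyz [-0.0357, -0.0001, -0.2732] rot [-15.67, -15.69, 88.99] dist 0.276
```

View pics/w4.png

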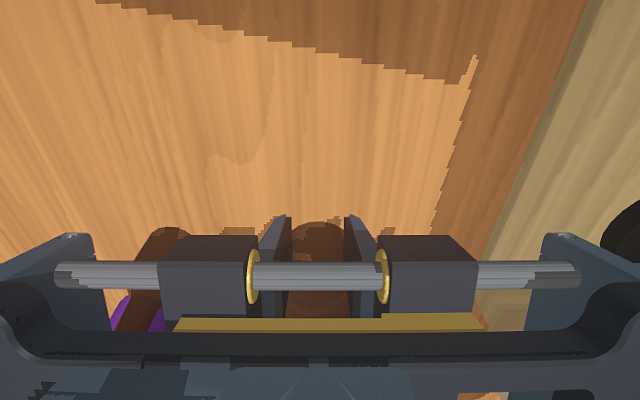

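Call:
step_arm --steps '[{"x": 0.014, "y": 0.0, "z": -0.005, "rx": 0.0, "ry": 0.0, "rz": 0.0, "jaw": 0.34}, {"x": 0.014, "y": 0.0, "z": -0.005, "rx": 0.0, "ry": 0.0, "rz": 0.0, "jaw": 0.34}, {"x": -0.005, "y": 0.0, "z": -0.06, "rx": 0.0, "ry": 0.0, "rz": 0.0, "jaw": 0.47}, {"x": -0.02, "y": 0.0, "z": -0.12, "rx": 0.0, "ry": 0.0, "rz": 0.0, "jaw": 0.47}, {"x": -0.03, "y": 0.0, "z": -0.18, "rx": 0.0, "ry": 0.0, "rz": 0.0, "jaw": 0.47}, {"x": -0.038, "y": 0.0, "z": -0.24, "rx": 0.0, "ry": 0.0, "rz": 0.0, "jaw": 0.47}, {"x": -0.0357, "y": 0.0, "z": -0.2732, "rx": -15.7, "ry": -15.7, "rz": 89.0, "jaw": 0.47}, {"x": -0.0357, "y": 0.0, "z": -0.2732, "rx": -15.7, "ry": -15.7, "rz": 89.0, "jaw": 0.47}, {"x": -0.0357, "y": 0.0, "z": -0.2732, "rx": -15.7, "ry": -15.7, "rz": 89.0, "jaw": 0.47}, {"x": -0.0357, "y": 0.0, "z": -0.2732, "rx": -15.7, "ry": -15.7, "rz": 89.0, "jaw": 0.47}, {"x": -0.0357, "y": 0.0, "z": -0.2732, "rx": -15.7, "ry": -15.7, "rz": 89.0, "jaw": 0.47}, {"x": -0.0357, "y": 0.0, "z": -0.2732, "rx": -15.7, "ry": -15.7, "rz": 89.0, "jaw": 0.47}, {"x": -0.0357, "y": 0.0, "z": -0.2732, "rx": -15.7, "ry": -15.7, "rz": 89.0, "jaw": 0.47}, {"x": -0.0357, "y": 0.0, "z": -0.2732, "rx": -15.7, "ry": -15.7, "rz": 89.0, "jaw": 0.47}, {"x": -0.0357, "y": 0.0, "z": -0.2732, "rx": -15.7, "ry": -15.7, "rz": 89.0, "jaw": 0.47}, {"x": -0.0357, "y": 0.0, "z": -0.2732, "rx": -15.7, "ry": -15.7, "rz": 89.0, "jaw": 0.47}]'

```text
time: 8.4
ee_pos: [0.495, 0.0604, 0.2797]
ee_rot: [2.443, 0.002, -0.0]
ft_force: [-1.0, 0.1, 0.4]
width: 0.024
```

```bash
python3 - <<'E'
from loc import *
st(); tam((.495,-.03))
R2=rot(0,D(90),D(40))
rel([.495,.06,.28],R2,"rot")
for q in([.495,.026,.28],[.495,.026,.15],[.495,.026,.05],[.495,.026,.015]): rel(q,R2)
for n in("scene","top"):
    p,d=r.capture(n);cv2.imwrite(f"pics/{n}5.png",(p[40:260,200:460] if n=="scene" else p[100:360,150:480])[:,:,::-1].repeat(2,0).repeat(2,1))
E
```

```text
{'time': 8.4, 'joints': [0.4213, 0.1237, 2.0205, -0.6416, 1.3749, 2.2432], 'ee_pos': [0.495, 0.0604, 0.2797], 'ee_rot': [2.4429, 0.0017, -0.0003], 'ft_force': [-1.0456, 0.0772, 0.3599], 'width': 0.024}
scene 0.215 99 [ 0.4999 -0.0271  0.2235]
scene 0.01 55 [ 0.5182 -0.0301  0.0304]
top 0.215 41 [ 0.4916 -0.0296  0.2252]
top 0.01 4 [ 0.4709 -0.0318  0.0382]
rot xyz [0.0, 0.0002, 0.0001] rot [-0.0, -0.04, 0.14] dist 0.0
 xyz [-0.0001, 0.0262, 0.022] rot [-0.0, -0.04, 0.14] dist 0.034
 xyz [0.0001, -0.0574, 0.1216] rot [-0.0, -0.04, 0.14] dist 0.134
 xyz [0.0002, -0.1216, 0.1982] rot [-0.0, -0.04, 0.14] dist 0.233
 xyz [0.0002, -0.1441, 0.225] rot [-0.0, -0.04, 0.14] dist 0.267
```

View pics/scene5.png

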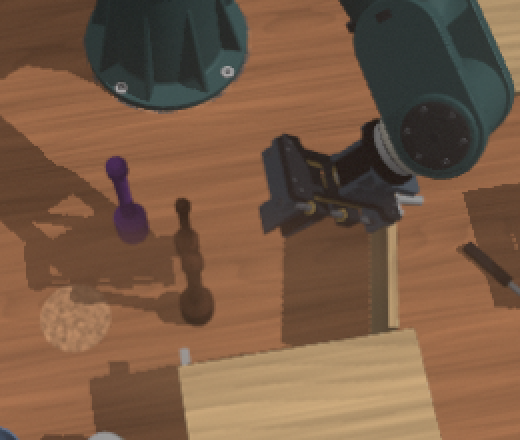

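View pics/top5.png

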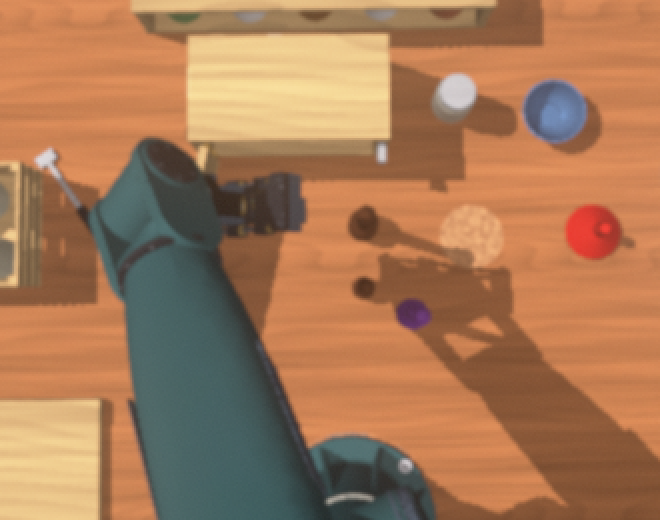

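```bash
python3 - <<'E'
from loc import *
from plan import door
for n in("scene","top"):
    p,d=r.capture(n);P=cloud(r.camera_model(n),d)
    k=(P[...,2]>.2)&(P[...,0]>.40)&(P[...,0]<.6)&(P[...,1]>.02)&(P[...,1]<.36)
    s=r.observe();R=Ro.from_rotvec(s["ee_rot"]).as_matrix()
    T=(P[k]-s["ee_pos"])@R
    for L in np.arange(-.08,-.36,-.03):
        e=T[abs(T[:,2]-L)<.015]
        if len(e): print(n,L.round(2),len(e),"x",np.percentile(e[:,0],[1,99]).round(3),"y",np.percentile(e[:,1],[1,99]).round(3))
    Q=P[k]+[0,-.034,-.265]
    dd=door(Q);i=dd.argsort()[:3];print(n,"door clr",dd[i].round(3),Q[i].round(3))
E
```

```text
scene -0.08 49 x [0.011 0.02 ] y [-0.023  0.027]
scene -0.11 595 x [-0.034  0.04 ] y [-0.076  0.084]
scene -0.14 1157 x [-0.034  0.039] y [-0.083  0.091]
scene -0.17 347 x [-0.021  0.028] y [-0.045  0.02 ]
scene -0.2 444 x [-0.034  0.039] y [-0.045  0.039]
scene -0.23 194 x [-0.018  0.041] y [-0.001  0.042]
scene -0.26 672 x [-0.082  0.067] y [0.024 0.113]
scene -0.29 1540 x [-0.093  0.071] y [0.02  0.143]
scene -0.32 2665 x [-0.093  0.065] y [-0.053  0.155]
scene -0.35 1907 x [-0.094  0.039] y [-0.039  0.152]
scene door clr [0.041 0.041 0.043] [[0.527 0.192 0.137]
 [0.529 0.192 0.137]
 [0.52  0.191 0.139]]
top -0.11 303 x [-0.037  0.037] y [-0.043  0.088]
top -0.14 688 x [-0.038  0.037] y [-0.026  0.093]
top -0.17 146 x [-0.023  0.026] y [-0.     0.021]
top -0.2 103 x [-0.02   0.035] y [0.014 0.041]
top -0.23 1 x [0.017 0.017] y [0.029 0.029]
top -0.26 199 x [-0.082  0.063] y [0.032 0.112]
top -0.29 534 x [-0.082  0.07 ] y [0.022 0.137]
top -0.32 1398 x [-0.092  0.061] y [-0.048  0.154]
top -0.35 1112 x [-0.094  0.038] y [-0.04  0.15]
top door clr [0.06  0.069 0.069] [[0.499 0.271 0.218]
 [0.493 0.273 0.227]
 [0.481 0.283 0.227]]
```

```bash
python3 - <<'E'
from loc import *
R2=rot(D(-5.4),D(84.6),D(40))
for q in([.5005,.026,.28],[.5005,.026,.15],[.5005,.026,.04],[.5005,.026,.015]): rel(q,R2)
E
```

```text
xyz [0.0055, 0.026, 0.0221] rot [-0.0, -3.51, 4.17] dist 0.035
 xyz [0.0054, -0.0576, 0.1216] rot [-0.0, -3.51, 4.17] dist 0.135
 xyz [0.0054, -0.1283, 0.2059] rot [-0.0, -3.51, 4.17] dist 0.243
 xyz [0.0054, -0.1443, 0.2251] rot [-0.0, -3.51, 4.17] dist 0.267
```

Call:
step_arm --steps '[{"x": 0.0055, "y": 0.026, "z": 0.022, "rx": 0.0, "ry": -3.5, "rz": 4.2, "jaw": 0.47}, {"x": 0.0054, "y": -0.015, "z": 0.07, "rx": 0.0, "ry": -3.5, "rz": 4.2, "jaw": 0.47}, {"x": 0.0054, "y": -0.0576, "z": 0.1216, "rx": 0.0, "ry": -3.5, "rz": 4.2, "jaw": 0.47}, {"x": 0.0054, "y": -0.094, "z": 0.165, "rx": 0.0, "ry": -3.5, "rz": 4.2, "jaw": 0.47}, {"x": 0.0054, "y": -0.1283, "z": 0.2059, "rx": 0.0, "ry": -3.5, "rz": 4.2, "jaw": 0.47}, {"x": 0.0054, "y": -0.1283, "z": 0.2059, "rx": 0.0, "ry": -3.5, "rz": 4.2, "jaw": 0.47}, {"x": 0.0054, "y": -0.1283, "z": 0.2059, "rx": 0.0, "ry": -3.5, "rz": 4.2, "jaw": 0.47}]'

```text
time: 9.57
ee_pos: [0.5016, 0.0263, 0.0416]
ee_rot: [2.441, -0.117, -0.04]
ft_force: [-1.0, -0.3, 0.9]
width: 0.0241
```

```bash
python3 - <<'E'
from loc import *
st(); tam((.495,-.03))
R2=rot(D(-5.4),D(84.6),D(40))
rel([.5005,.026,.04],R2);rel([.5005,.026,.015],R2)
h=np.array([-.094,-.9956,0])
R0=Ro.from_rotvec(r.observe()["ee_rot"]).as_matrix();print("heading in tool",(R0.T@h).round(4))
p,d=r.capture("scene");cv2.imwrite("pics/s6.png",cv2.resize(p[100:260,230:430],None,fx=3.7,fy=3.5)[:,:,::-1])
E
```

```text
{'time': 9.575, 'joints': [0.3467, 0.5172, 2.0606, -0.7372, 1.0455, 2.5516], 'ee_pos': [0.5016, 0.0263, 0.0416], 'ee_rot': [2.4412, -0.1172, -0.0397], 'ft_force': [-0.9662, -0.3296, 0.868], 'width': 0.0241}
scene 0.215 99 [ 0.4994 -0.0265  0.2231]
scene 0.01 61 [ 0.5172 -0.0286  0.0307]
top 0.215 44 [ 0.4911 -0.0292  0.2245]
top 0.01 13 [ 0.4813 -0.0175  0.0355]
 xyz [-0.0015, -0.0009, 0.0021] rot [-0.07, -0.14, -0.19] dist 0.003
 xyz [-0.0016, -0.0169, 0.0212] rot [-0.07, -0.14, -0.19] dist 0.027
heading in tool [0.0011 0.7668 0.6419]
```

View pics/s6.png

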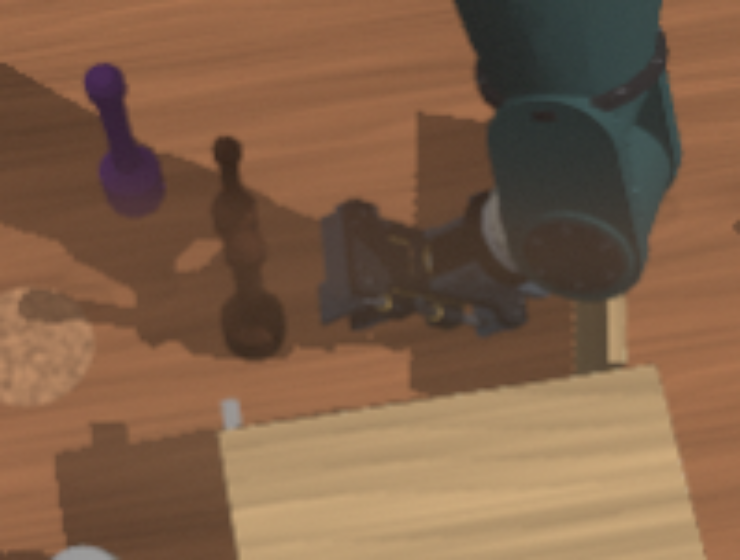

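Call:
step_arm --steps '[{"x": 0.0, "y": -0.008, "z": 0.0095, "rx": 0.0, "ry": 0.0, "rz": 0.0, "jaw": 0.47}, {"x": 0.0, "y": -0.0158, "z": 0.0188, "rx": 0.0, "ry": 0.0, "rz": 0.0, "jaw": 0.47}, {"x": 0.0, "y": -0.0158, "z": 0.0188, "rx": 0.0, "ry": 0.0, "rz": 0.0, "jaw": 0.47}, {"x": 0.0, "y": -0.0158, "z": 0.0188, "rx": 0.0, "ry": 0.0, "rz": 0.0, "jaw": 0.47}]'

```text
time: 10.22
ee_pos: [0.5005, 0.026, 0.0151]
ee_rot: [2.441, -0.117, -0.042]
ft_force: [0.3, 0.3, -0.1]
width: 0.0246
```

Call:
step_arm --steps '[{"x": 0.0, "y": 0.0061, "z": 0.0051, "rx": 0.0, "ry": 0.0, "rz": 0.0, "jaw": 0.47}, {"x": 0.0, "y": 0.0107, "z": 0.009, "rx": 0.0, "ry": 0.0, "rz": 0.0, "jaw": 0.47}, {"x": 0.0, "y": 0.0146, "z": 0.0122, "rx": 0.0, "ry": 0.0, "rz": 0.0, "jaw": 0.47}, {"x": 0.0, "y": 0.0184, "z": 0.0154, "rx": 0.0, "ry": 0.0, "rz": 0.0, "jaw": 0.47}, {"x": 0.0, "y": 0.0222, "z": 0.0186, "rx": 0.0, "ry": 0.0, "rz": 0.0, "jaw": 0.47}, {"x": 0.0, "y": 0.0261, "z": 0.0218, "rx": 0.0, "ry": 0.0, "rz": 0.0, "jaw": 0.47}]'

```text
time: 10.98
ee_pos: [0.4979, -0.0077, 0.0156]
ee_rot: [2.442, -0.117, -0.04]
ft_force: [0.9, 5.8, 3.1]
width: 0.0238
```

```bash
python3 - <<'E'
from loc import *
st(); tam((.493,-.045))
for n in("scene","top"):
    p,d=r.capture(n);cv2.imwrite(f"pics/{n}7.png",cv2.resize(p[100:260,230:430] if n=="scene" else p[120:320,200:480],None,fx=2.7,fy=2.7)[:,:,::-1])
E
```

```text
{'time': 10.975, 'joints': [0.2902, 0.5523, 2.0847, -0.7982, 0.9827, 2.5752], 'ee_pos': [0.4979, -0.0077, 0.0156], 'ee_rot': [2.4416, -0.117, -0.0401], 'ft_force': [0.9051, 5.8055, 3.065], 'width': 0.0238}
scene 0.215 96 [ 0.4991 -0.0339  0.2236]
scene 0.01 60 [ 0.5175 -0.032   0.0301]
top 0.215 45 [ 0.4911 -0.0361  0.2241]
top 0.01 12 [ 0.4785 -0.0215  0.0329]
```

View pics/scene7.png

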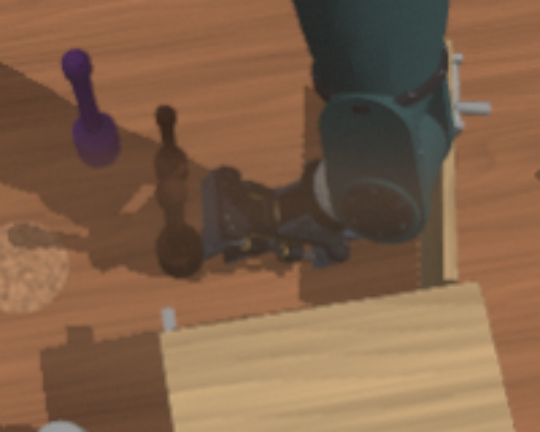

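View pics/top7.png

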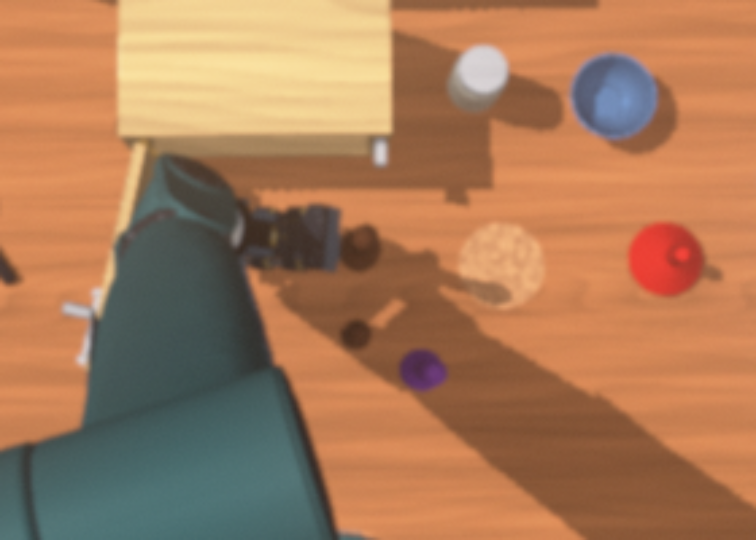

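```bash
python3 - <<'E'
from loc import *
from scipy.optimize import least_squares
m=r.camera_model("scene");p,d=r.capture("scene");P=cloud(m,d)
for (z0,z1,rad) in((.01,.048,.026),(.075,.11,.0115),(.11,.15,.0115),(.15,.19,.0115),(.205,.222,.015)):
    q=P[(np.hypot(P[...,0]-.496,P[...,1]+.036)<.032)&(P[...,2]>z0)&(P[...,2]<z1)&(p.max(2)<90)]
    print(z0,len(q),q.mean(0).round(4),"y",q[:,1].min().round(4),q[:,1].max().round(4))
cv2.imwrite("pics/s8.png",cv2.resize(p[130:220,260:360],None,fx=7,fy=6.5,interpolation=2)[:,:,::-1])
pw,dw=r.capture("wrist");cv2.imwrite("pics/w8.png",pw[:,:,::-1])
# project TCP & finger tips into scene
s=r.observe();R=Ro.from_rotvec(s["ee_rot"]).as_matrix()
for o in((0,0,0),(0,.012,0),(0,-.012,0),(0,.089,-.095),(0,.089,-.079)): print(o,(s["ee_pos"]+R@np.array(o)).round(4),proj(m,[s["ee_pos"]+R@np.array(o)]).round(1))
E
```

```text
0.01 66 [ 0.5166 -0.0315  0.0309] y -0.0573 -0.005
0.075 35 [ 0.5054 -0.0328  0.0933] y -0.0436 -0.0226
0.11 35 [ 0.5043 -0.0323  0.1289] y -0.0423 -0.0043
0.15 31 [ 0.5056 -0.0341  0.1715] y -0.0426 -0.0262
0.205 48 [ 0.504  -0.0359  0.2166] y -0.0477 -0.0222
(0, 0, 0) [ 0.4975 -0.0077  0.0154] [[304.6 193. ]]
(0, 0.012, 0) [ 0.4966 -0.0168  0.0231] [[301.5 192.4]]
(0, -0.012, 0) [0.4984 0.0015 0.0077] [[307.6 193.5]]
(0, 0.089, -0.095) [ 0.4967 -0.0147  0.1454] [[301.1 178.7]]
(0, 0.089, -0.079) [ 0.4957 -0.025   0.1331] [[297.6 180.5]]
```

View pics/s8.png

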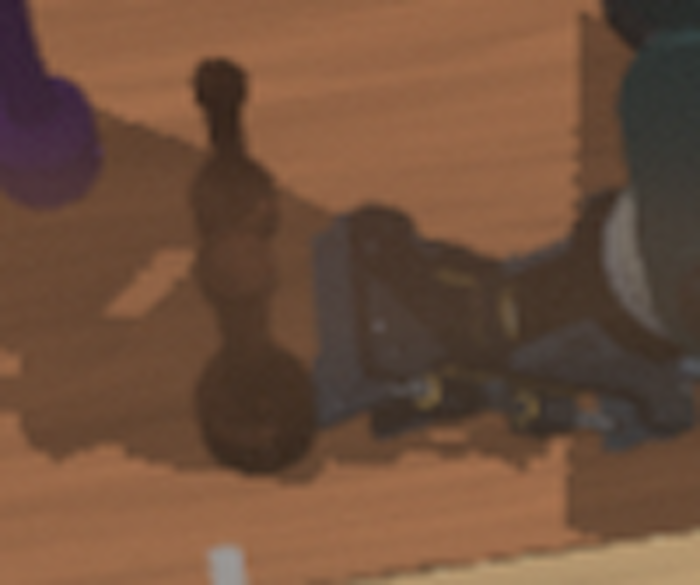

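View pics/w8.png

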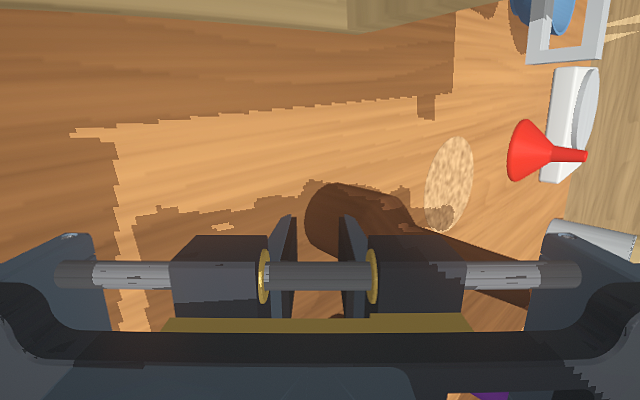

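```bash
python3 - <<'E'
from loc import *
m=r.camera_model("wrist");s=r.observe();R=Ro.from_rotvec(s["ee_rot"]).as_matrix()
p,d=r.capture("wrist")
img=p.copy()
th=np.linspace(0,2*np.pi,60)
for c,col in(((.4955,-.034),(255,0,0)),((.4955,-.044),(0,255,0))):
  for z in(0,.05):
    q=proj(m,np.c_[c[0]+.026*np.cos(th),c[1]+.026*np.sin(th),0*th+z])
    cv2.polylines(img,[q.astype(np.int32)],True,col,1)
for y in(-.012,.012):
  for x in(-.016,.016):
    q=proj(m,[s["ee_pos"]+R@np.array([x,y,0])])[0];cv2.circle(img,tuple(int(a) for a in q),3,(0,0,255),-1)
cv2.imwrite("pics/w9.png",cv2.resize(img[130:350,200:480],None,fx=2.8,fy=2.7)[:,:,::-1])
P=cloud(m,d)
for u,v in((330,200),(330,230),(345,222),(285,225),(320,245),(400,220)): print(u,v,P[v,u].round(4),((P[v,u]-s["ee_pos"])@R).round(4))
E
```

```text
330 200 [ 0.5156 -0.0169  0.0187] [0.019  0.0078 0.0023]
330 230 [ 0.4999 -0.0079  0.0271] [ 0.0024  0.0076 -0.009 ]
345 222 [5.143e-01 3.000e-04 4.970e-02] [ 0.016   0.0147 -0.0324]
285 225 [0.5185 0.03   0.0356] [ 0.0174 -0.0173 -0.0409]
320 245 [ 0.4838 -0.0099  0.0134] [-0.0135  0.0014  0.0038]
400 220 [ 0.5091 -0.0308  0.0633] [ 0.0138  0.0476 -0.0226]
```

View pics/w9.png

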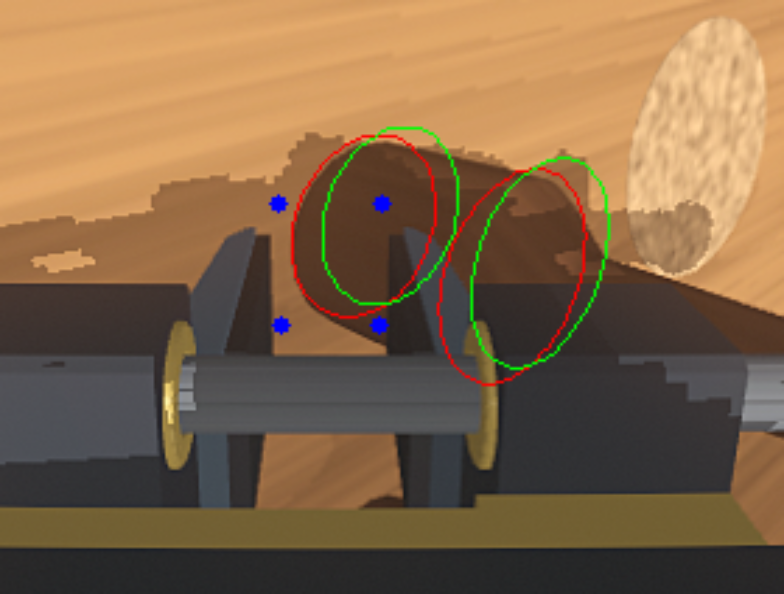

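```bash
python3 - <<'E'
from loc import *
m=r.camera_model("wrist");s=r.observe();R=Ro.from_rotvec(s["ee_rot"]).as_matrix()
p,d=r.capture("wrist");P=cloud(m,d);T=(P-s["ee_pos"])@R
for v in range(206,262,6):
    print(v,[(u,*(T[v,u]*1000).round(0).astype(int).tolist()) for u in list(range(268,304,6))+list(range(334,372,6)) if np.isfinite(T[v,u,0])])
E
```

```text
206 [(268, 17, -32, -6), (274, 16, -28, -3), (280, 15, -25, 1), (286, 15, -21, 3), (292, 13, -17, 7), (298, 13, -14, 8), (334, 16, 10, -3), (340, 18, 14, -7), (346, 18, 17, -10), (352, 19, 21, -12), (358, 20, 24, -14), (364, 20, 27, -16), (370, 21, 30, -20)]
212 [(268, 14, -32, -7), (274, 12, -28, -3), (280, 12, -25, 0), (286, 11, -21, 2), (292, 10, -17, 6), (298, 8, -14, 10), (334, 14, 10, -7), (340, 15, 14, -10), (346, 16, 17, -13), (352, 17, 20, -16), (358, 17, 24, -18), (364, 18, 27, -20), (370, 18, 30, -21)]
218 [(268, 9, -32, -6), (274, 9, -28, -4), (280, 8, -25, -1), (286, 17, -18, -29), (292, 16, -15, -25), (298, 4, -14, 9), (334, 10, 10, -8), (340, 16, 12, -25), (346, 17, 15, -30), (352, 17, 19, -29), (358, 15, 23, -22), (364, 15, 27, -23), (370, 16, 30, -24)]
224 [(268, 5, -32, -6), (274, 5, -28, -5), (280, 17, -20, -39), (286, 18, -17, -40), (292, 16, -14, -34), (298, 0, -14, 9), (334, 7, 10, -11), (340, 16, 12, -35), (346, 16, 15, -35), (352, 17, 18, -39), (358, 17, 21, -39), (364, 12, 26, -24), (370, 12, 30, -26)]
230 [(268, 2, -32, -7), (274, 17, -22, -48), (280, 17, -1
[... 812 characters left out ...]
(298, -18, -14, 8), (334, -9, 10, -12), (340, 3, 12, -37), (346, 16, 12, -67), (352, 16, 15, -66), (358, 17, 17, -69), (364, 17, 20, -69), (370, 35, 15, -109)]
254 [(268, 33, -15, -109), (274, 17, -19, -74), (280, 17, -16, -76), (286, 15, -14, -71), (292, 8, -13, -56), (298, -23, -14, 9), (334, -16, 11, -6), (340, 0, 12, -38), (346, 16, 12, -72), (352, 16, 14, -72), (358, 17, 16, -76), (364, 17, 19, -76), (370, 35, 14, -114)]
260 [(268, 32, -15, -110), (274, 18, -18, -81), (280, 16, -16, -78), (286, 16, -13, -78), (292, 6, -13, -58), (298, -27, -14, 9), (334, -38, 13, 30), (340, -4, 12, -38), (346, 14, 12, -73), (352, 16, 14, -78), (358, 17, 16, -80), (364, 17, 18, -80), (370, 34, 14, -115)]
```

```bash
python3 - <<'E'
from loc import *
s=r.observe();R=Ro.from_rotvec(s["ee_rot"]).as_matrix()
for n in("scene","top","wrist"):
    p,d=r.capture(n);P=cloud(r.camera_model(n),d);T=(P-s["ee_pos"])@R
    for a,b in((.04,.065),(.065,.08),(.08,.095)):
        k=(T[...,1]>a)&(T[...,1]<b)&(abs(T[...,0])<.045)&(T[...,2]>-.16)&(T[...,2]<-.07)&(P[...,2]>.06)
        k&=~(np.hypot(P[...,0]-.4955,P[...,1]+.034)<.02)&(P[...,1]>-.05)
        q=T[k]; 
        if len(q)>5:
            i=q[:,2].argsort()[-5:]; print(n,a,len(q),np.percentile(q[:,2],[50,90,97,100]).round(3),q[i][:,:].round(3).tolist())
E
```

```text
scene 0.04 87 [-0.143 -0.119 -0.115 -0.114] [[0.033, 0.049, -0.116], [0.031, 0.056, -0.116], [0.035, 0.063, -0.115], [0.035, 0.044, -0.114], [0.034, 0.058, -0.114]]
scene 0.065 148 [-0.144 -0.11  -0.103 -0.1  ] [[0.039, 0.074, -0.102], [-0.026, 0.078, -0.102], [0.016, 0.079, -0.102], [0.03, 0.079, -0.101], [-0.008, 0.079, -0.1]]
scene 0.08 253 [-0.135 -0.109 -0.104 -0.102] [[0.029, 0.081, -0.104], [0.034, 0.082, -0.103], [0.022, 0.08, -0.103], [0.025, 0.08, -0.103], [0.037, 0.081, -0.102]]
top 0.04 63 [-0.141 -0.122 -0.12  -0.114] [[0.035, 0.041, -0.122], [0.002, 0.04, -0.121], [-0.029, 0.042, -0.12], [-0.036, 0.041, -0.118], [-0.035, 0.042, -0.114]]
top 0.065 90 [-0.143 -0.14  -0.11  -0.096] [[-0.037, 0.075, -0.138], [-0.012, 0.079, -0.111], [-0.025, 0.079, -0.11], [-0.036, 0.078, -0.097], [-0.007, 0.078, -0.096]]
top 0.08 225 [-0.133 -0.107 -0.103 -0.1  ] [[0.031, 0.083, -0.102], [0.034, 0.083, -0.101], [0.005, 0.082, -0.101], [0.002, 0.082, -0.101], [-0.001, 0.081, -0.1]]
wrist 0.04 12886 [-0.14  -0.117 -0.115 -0.111] [[0.032, 0.046, -0.112], [0.032, 0.059, -0.112], [0.032, 0.046, -0.112], [0.032, 0.047, -0.112], [0.032, 0.045, -0.111]]
wrist 0.065 7221 [-0.117 -0.105 -0.102 -0.099] [[0.033, 0.074, -0.1], [0.002, 0.074, -0.1], [0.028, 0.074, -0.1], [0.028, 0.075, -0.1], [0.005, 0.075, -0.099]]
wrist 0.08 36 [-0.12  -0.108 -0.105 -0.103] [[0.037, 0.08, -0.109], [0.037, 0.081, -0.108], [0.037, 0.081, -0.107], [0.037, 0.08, -0.105], [0.037, 0.081, -0.103]]
```

Call:
step_arm --steps '[{"x": 0.0, "y": -0.0061, "z": -0.0051, "rx": 0.0, "ry": 0.0, "rz": 0.0, "jaw": 0.47}, {"x": 0.0, "y": -0.0061, "z": -0.0051, "rx": 0.0, "ry": 0.0, "rz": 0.0, "jaw": 0.47}, {"x": 0.0, "y": -0.0093, "z": -0.0013, "rx": 0.0, "ry": 0.0, "rz": 0.0, "jaw": 0.47}, {"x": 0.0, "y": -0.0125, "z": 0.0026, "rx": 0.0, "ry": 0.0, "rz": 0.0, "jaw": 0.47}, {"x": 0.0, "y": -0.0157, "z": 0.0064, "rx": 0.0, "ry": 0.0, "rz": 0.0, "jaw": 0.47}, {"x": 0.0, "y": -0.0157, "z": 0.0064, "rx": 0.0, "ry": 0.0, "rz": 0.0, "jaw": 0.47}]'

```text
time: 12.28
ee_pos: [0.4978, -0.0001, -0.0001]
ee_rot: [2.441, -0.117, -0.042]
ft_force: [-0.4, -0.3, 0.7]
width: 0.0244
```

```bash
python3 - <<'E'
from loc import *
st(); tam((.493,-.04))
m=r.camera_model("wrist");s=r.observe();R=Ro.from_rotvec(s["ee_rot"]).as_matrix()
p,d=r.capture("wrist");P=cloud(m,d)
cv2.imwrite("pics/w10.png",cv2.resize(p[130:350,200:480],None,fx=2.8,fy=2.7)[:,:,::-1])
E
```

```text
{'time': 12.275, 'joints': [0.3036, 0.5863, 2.0738, -0.7995, 0.9729, 2.5992], 'ee_pos': [0.4978, -0.0001, -0.0001], 'ee_rot': [2.4406, -0.1167, -0.0425], 'ft_force': [-0.4095, -0.3062, 0.7107], 'width': 0.0244}
scene 0.215 97 [ 0.4994 -0.0322  0.2233]
scene 0.01 88 [ 0.5137 -0.0232  0.0318]
top 0.215 42 [ 0.4916 -0.0339  0.2248]
top 0.01 14 [ 0.4872 -0.0151  0.0354]
```

View pics/w10.png

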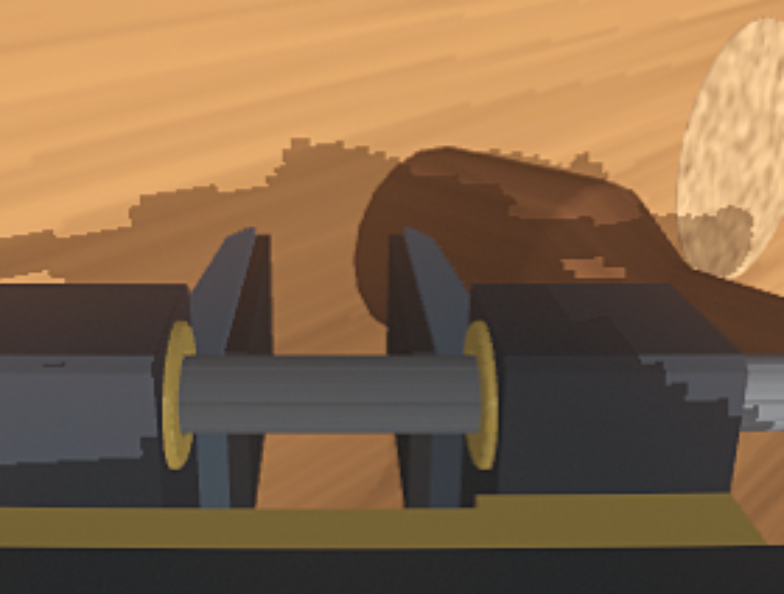

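Call:
step_arm --steps '[{"x": 0.0, "y": -0.0013, "z": 0.0015, "rx": 0.0, "ry": 0.0, "rz": 0.0, "jaw": 0.47}, {"x": 0.0, "y": 0.0033, "z": 0.0054, "rx": 0.0, "ry": 0.0, "rz": 0.0, "jaw": 0.47}, {"x": 0.0, "y": 0.0064, "z": 0.0079, "rx": 0.0, "ry": 0.0, "rz": 0.0, "jaw": 0.47}, {"x": 0.0, "y": 0.0094, "z": 0.0105, "rx": 0.0, "ry": 0.0, "rz": 0.0, "jaw": 0.47}, {"x": 0.0, "y": 0.0125, "z": 0.0131, "rx": 0.0, "ry": 0.0, "rz": 0.0, "jaw": 0.47}, {"x": 0.0, "y": 0.0156, "z": 0.0156, "rx": 0.0, "ry": 0.0, "rz": 0.0, "jaw": 0.47}]'

```text
time: 13.18
ee_pos: [0.4961, -0.0221, -0.0015]
ee_rot: [2.441, -0.117, -0.041]
ft_force: [0.9, 2.4, 1.0]
width: 0.0242
```

```bash
cat > ax.py <<'E'
from loc import *
def axis(c,show=None):
    m=r.camera_model("scene");p,d=r.capture("scene");P=cloud(m,d)
    for (z0,z1,rr) in((.012,.046,.03),(.09,.19,.018),(.205,.222,.02)):
        q=P[(np.hypot(P[...,0]-c[0],P[...,1]-c[1])<rr+.012)&(P[...,2]>z0)&(P[...,2]<z1)&(p.max(2)<90)]
        if len(q): print("scene z",z0,len(q),q.mean(0).round(4),"y",np.percentile(q[:,1],[2,98]).round(4))
    pt,dt=r.capture("top");Q=cloud(r.camera_model("top"),dt)
    q=Q[(np.hypot(Q[...,0]-c[0],Q[...,1]-c[1])<.035)&(Q[...,2]>.212)&(Q[...,2]<.24)&(pt.max(2)<110)]
    if len(q): print("top knob",len(q),q.mean(0).round(4))
    if show: cv2.imwrite(show,cv2.resize(p[100:260,200:400],None,fx=3.7,fy=3.5)[:,:,::-1])
    return P
E
python3 - <<'E'
from ax import *
st(); axis((.495,-.045),"pics/s11.png")
E
```

```text
{'time': 13.175, 'joints': [0.2657, 0.5812, 2.0909, -0.8315, 0.9512, 2.5961], 'ee_pos': [0.4961, -0.0221, -0.0015], 'ee_rot': [2.441, -0.117, -0.0413], 'ft_force': [0.8598, 2.4412, 1.0291], 'width': 0.0242}
scene z 0.012 75 [ 0.513  -0.0398  0.0317] y [-0.0704 -0.0117]
scene z 0.09 93 [ 0.503  -0.0444  0.1372] y [-0.057  -0.0163]
scene z 0.205 46 [ 0.5016 -0.0491  0.2174] y [-0.0605 -0.0353]
top knob 44 [ 0.4886 -0.0501  0.2245]
```

View pics/s11.png

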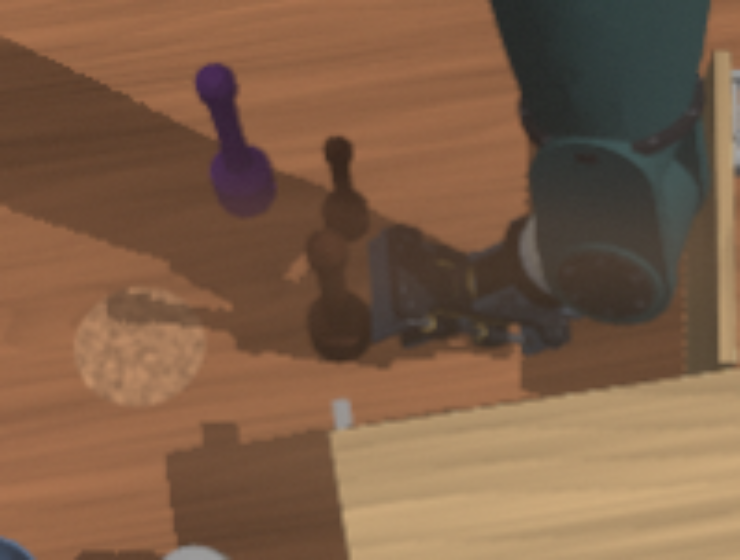

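Call:
step_arm --steps '[{"x": 0.0, "y": 0.0038, "z": 0.0032, "rx": 0.0, "ry": 0.0, "rz": 0.0, "jaw": 0.47}, {"x": 0.0, "y": 0.0077, "z": 0.0064, "rx": 0.0, "ry": 0.0, "rz": 0.0, "jaw": 0.47}, {"x": 0.0, "y": 0.0115, "z": 0.0096, "rx": 0.0, "ry": 0.0, "rz": 0.0, "jaw": 0.47}, {"x": 0.0, "y": 0.0153, "z": 0.0128, "rx": 0.0, "ry": 0.0, "rz": 0.0, "jaw": 0.47}, {"x": 0.0, "y": 0.0192, "z": 0.016, "rx": 0.0, "ry": 0.0, "rz": 0.0, "jaw": 0.47}, {"x": 0.0, "y": 0.023, "z": 0.0193, "rx": 0.0, "ry": 0.0, "rz": 0.0, "jaw": 0.47}, {"x": 0.0, "y": 0.0268, "z": 0.0225, "rx": 0.0, "ry": 0.0, "rz": 0.0, "jaw": 0.47}, {"x": 0.0, "y": 0.0307, "z": 0.0257, "rx": 0.0, "ry": 0.0, "rz": 0.0, "jaw": 0.47}, {"x": 0.0, "y": 0.0345, "z": 0.0289, "rx": 0.0, "ry": 0.0, "rz": 0.0, "jaw": 0.47}, {"x": 0.0, "y": 0.0383, "z": 0.0321, "rx": 0.0, "ry": 0.0, "rz": 0.0, "jaw": 0.47}]'

```text
time: 14.52
ee_pos: [0.4913, -0.0719, -0.0015]
ee_rot: [2.441, -0.117, -0.041]
ft_force: [-0.0, 2.9, 0.1]
width: 0.0239
```

```bash
python3 - <<'E'
from ax import *
st(); axis((.49,-.097),"pics/s12.png")
p,d=r.capture("wrist");cv2.imwrite("pics/w12.png",cv2.resize(p[130:350,200:480],None,fx=2,fy=2)[:,:,::-1])
E
```

```text
{'time': 14.525, 'joints': [0.1759, 0.5663, 2.1251, -0.9038, 0.9085, 2.5823], 'ee_pos': [0.4913, -0.0719, -0.0015], 'ee_rot': [2.4409, -0.117, -0.0414], 'ft_force': [-0.0484, 2.856, 0.0615], 'width': 0.0239}
scene z 0.012 62 [ 0.5117 -0.0907  0.0309] y [-0.1201 -0.0635]
scene z 0.09 93 [ 0.4991 -0.0955  0.1379] y [-0.1065 -0.086 ]
scene z 0.205 39 [ 0.5005 -0.0979  0.2152] y [-0.1116 -0.0842]
top knob 44 [ 0.485  -0.0981  0.2241]
```

View pics/s12.png

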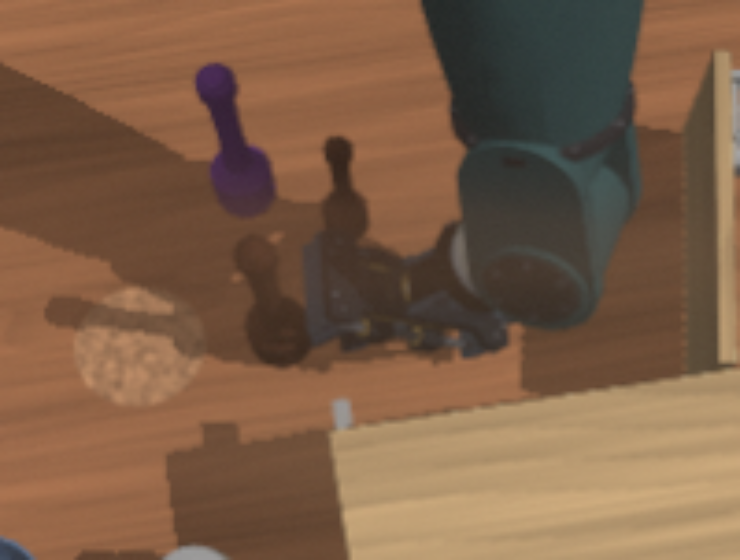

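View pics/w12.png

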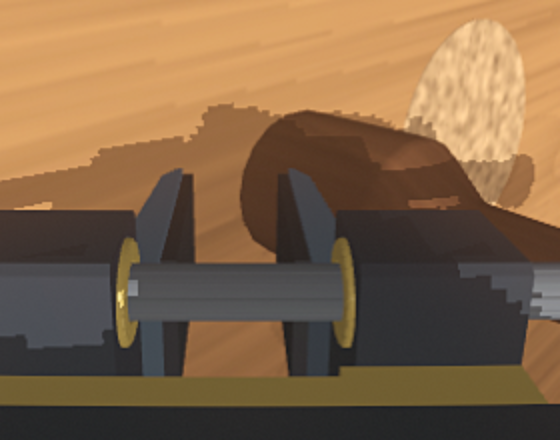

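```bash
python3 - <<'E'
from ax import *
s=r.observe();R0=Ro.from_rotvec(s["ee_rot"]).as_matrix();p0=s["ee_pos"]
R1=rot(D(-5.4),D(66),D(40)); h=np.array([-.094,-.9956,0]); k=.0205
print("lowest corners z rel tip",[ (R@np.array([a*.016,b*.016,0]))[2].round(4) for R in(R0,R1) for a in(-1,1) for b in(-1,1)], [(R@np.array([a*.016,.016,0]))[:2].round(4).tolist() for R in (R0,R1) for a in(-1,1)])
t=p0-k*R0[:,2];w=Ro.from_matrix(R0.T@R1).as_rotvec()
for sft,f in((8,.33),(16,.67),(24,1),(28.5,1),(50,1)):
    R=R0@Ro.from_rotvec(w*f).as_matrix(); p=t+h*sft/1000+k*R[:,2]
    print(sft,(R0.T@(p-p0)).round(4),np.degrees(w*f).round(1), p.round(3))
E
```

```text
lowest corners z rel tip [np.float64(-0.0103), np.float64(0.0103), np.float64(-0.0103), np.float64(0.0103), np.float64(-0.0065), np.float64(0.013), np.float64(-0.013), np.float64(0.0065)] [[-0.0171, -0.0107], [0.0147, -0.0137], [-0.0155, -0.0101], [0.0154, -0.0153]]
8 [-0.0014  0.0059  0.0051] [ 0.6 -3.9 -1.4] [ 0.489 -0.08  -0.002]
16 [-0.0028  0.0119  0.0101] [ 1.3 -7.9 -2.9] [ 0.487 -0.087 -0.002]
24 [-0.0042  0.0178  0.015 ] [  1.9 -11.7  -4.4] [ 0.485 -0.095 -0.001]
28.5 [-0.0041  0.0213  0.0179] [  1.9 -11.7  -4.4] [ 0.484 -0.099 -0.001]
50 [-0.0041  0.0378  0.0317] [  1.9 -11.7  -4.4] [ 0.482 -0.121 -0.001]
```

Call:
step_arm --steps '[{"x": -0.0007, "y": 0.0036, "z": 0.0018, "rx": 0.3, "ry": -2.0, "rz": -0.7, "jaw": 0.47}, {"x": -0.0014, "y": 0.0072, "z": 0.0036, "rx": 0.6, "ry": -3.9, "rz": -1.4, "jaw": 0.47}, {"x": -0.0021, "y": 0.0102, "z": 0.0061, "rx": 1.0, "ry": -5.9, "rz": -2.2, "jaw": 0.47}, {"x": -0.0028, "y": 0.0132, "z": 0.0086, "rx": 1.3, "ry": -7.9, "rz": -2.9, "jaw": 0.47}, {"x": -0.0035, "y": 0.0162, "z": 0.011, "rx": 1.6, "ry": -9.8, "rz": -3.7, "jaw": 0.47}, {"x": -0.0042, "y": 0.0191, "z": 0.0135, "rx": 1.9, "ry": -11.7, "rz": -4.4, "jaw": 0.47}]'

```text
time: 15.42
ee_pos: [0.4848, -0.0943, 0.0004]
ee_rot: [2.469, -0.115, -0.327]
ft_force: [0.2, 3.3, -0.3]
width: 0.024
```

```bash
python3 - <<'E'
from ax import *
st(); axis((.488,-.122),"pics/s13.png")
s=r.observe();R0=Ro.from_rotvec(s["ee_rot"]).as_matrix();print((R0.T@np.array([-.094,-.9956,0])).round(4),(R0.T@np.array([-0.03,-.9995,0])).round(4))
E
```

```text
{'time': 15.425, 'joints': [0.0943, 0.6009, 2.039, -0.7151, 1.0244, 2.3034], 'ee_pos': [0.4848, -0.0943, 0.0004], 'ee_rot': [2.4686, -0.1152, -0.3273], 'ft_force': [0.1807, 3.3063, -0.3472], 'width': 0.024}
scene z 0.012 38 [ 0.5128 -0.1252  0.0292] y [-0.1449 -0.1085]
scene z 0.09 100 [ 0.4977 -0.1194  0.1372] y [-0.1319 -0.0933]
scene z 0.205 41 [ 0.4976 -0.125   0.216 ] y [-0.1386 -0.1116]
top knob 51 [ 0.4865 -0.126   0.2258]
[0.0704 0.7897 0.6095] [0.1328 0.7925 0.5951]
```

View pics/s13.png

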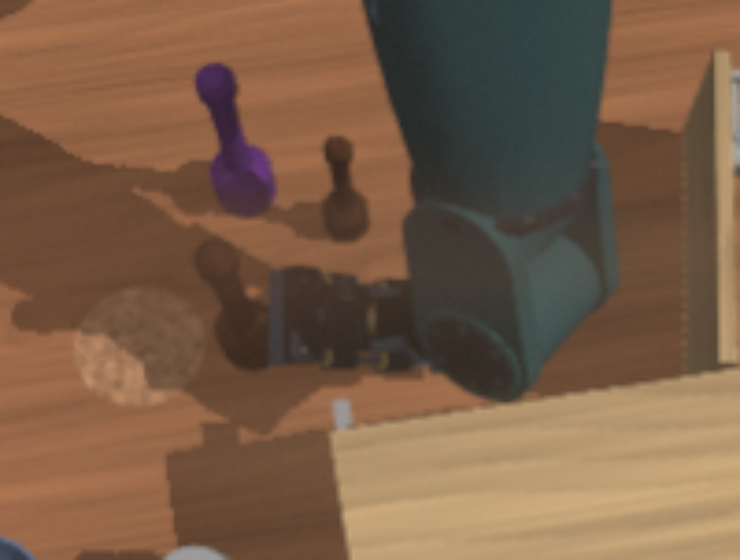

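Call:
step_arm --steps '[{"x": 0.0004, "y": 0.0039, "z": 0.003, "rx": 0.0, "ry": 0.0, "rz": 0.0, "jaw": 0.47}, {"x": 0.0007, "y": 0.0079, "z": 0.0061, "rx": 0.0, "ry": 0.0, "rz": 0.0, "jaw": 0.47}, {"x": 0.0011, "y": 0.0118, "z": 0.0091, "rx": 0.0, "ry": 0.0, "rz": 0.0, "jaw": 0.47}, {"x": 0.0014, "y": 0.0158, "z": 0.0122, "rx": 0.0, "ry": 0.0, "rz": 0.0, "jaw": 0.47}, {"x": 0.0018, "y": 0.0197, "z": 0.0152, "rx": 0.0, "ry": 0.0, "rz": 0.0, "jaw": 0.47}, {"x": 0.0021, "y": 0.0237, "z": 0.0183, "rx": 0.0, "ry": 0.0, "rz": 0.0, "jaw": 0.47}, {"x": 0.0025, "y": 0.0276, "z": 0.0213, "rx": 0.0, "ry": 0.0, "rz": 0.0, "jaw": 0.47}, {"x": 0.0028, "y": 0.0316, "z": 0.0244, "rx": 0.0, "ry": 0.0, "rz": 0.0, "jaw": 0.47}, {"x": 0.0032, "y": 0.0355, "z": 0.0274, "rx": 0.0, "ry": 0.0, "rz": 0.0, "jaw": 0.47}, {"x": 0.0035, "y": 0.0395, "z": 0.0305, "rx": 0.0, "ry": 0.0, "rz": 0.0, "jaw": 0.47}, {"x": 0.0039, "y": 0.0434, "z": 0.0335, "rx": 0.0, "ry": 0.0, "rz": 0.0, "jaw": 0.47}, {"x": 0.0042, "y": 0.0474, "z": 0.0366, "rx": 0.0, "ry": 0.0, "rz": 0.0, "jaw": 0.47}]'

```text
time: 17.02
ee_pos: [0.4792, -0.1545, 0.0005]
ee_rot: [2.468, -0.115, -0.326]
ft_force: [0.8, 3.1, -0.4]
width: 0.0237
```

```bash
python3 - <<'E'
from ax import *
st(); axis((.483,-.182),"pics/s14.png")
p,d=r.capture("wrist");cv2.imwrite("pics/w14.png",cv2.resize(p[100:350,200:480],None,fx=2,fy=2)[:,:,::-1])
E
```

```text
{'time': 17.025, 'joints': [-0.0124, 0.5912, 2.0604, -0.7916, 0.9804, 2.2701], 'ee_pos': [0.4792, -0.1545, 0.0005], 'ee_rot': [2.4683, -0.1152, -0.3257], 'ft_force': [0.8042, 3.0704, -0.4333], 'width': 0.0237}
scene z 0.012 29 [ 0.5077 -0.1865  0.0302] y [-0.2006 -0.1748]
scene z 0.09 106 [ 0.4913 -0.1784  0.1386] y [-0.1913 -0.1542]
scene z 0.205 44 [ 0.4906 -0.1831  0.2165] y [-0.1989 -0.1705]
top knob 48 [ 0.4798 -0.1856  0.2253]
```

View pics/s14.png

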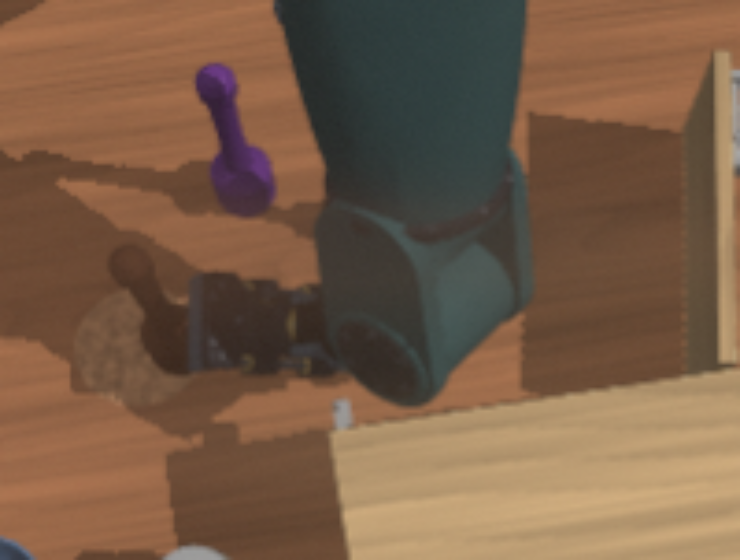

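View pics/w14.png

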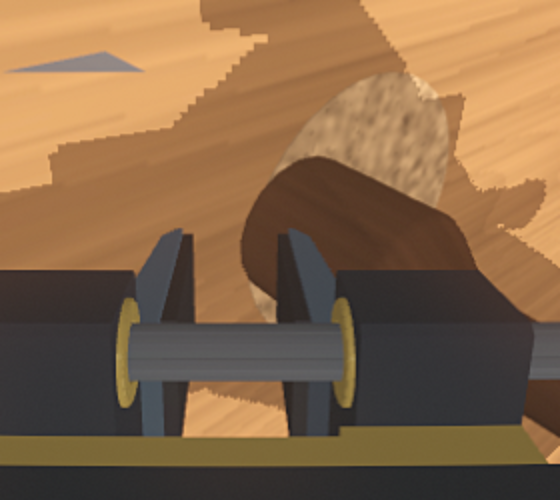

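Call:
step_arm --steps '[{"x": 0.0004, "y": 0.0039, "z": 0.003, "rx": 0.0, "ry": 0.0, "rz": 0.0, "jaw": 0.47}, {"x": 0.0007, "y": 0.0079, "z": 0.0061, "rx": 0.0, "ry": 0.0, "rz": 0.0, "jaw": 0.47}, {"x": 0.0011, "y": 0.0118, "z": 0.0091, "rx": 0.0, "ry": 0.0, "rz": 0.0, "jaw": 0.47}, {"x": 0.0014, "y": 0.0158, "z": 0.0122, "rx": 0.0, "ry": 0.0, "rz": 0.0, "jaw": 0.47}, {"x": 0.0018, "y": 0.0197, "z": 0.0152, "rx": 0.0, "ry": 0.0, "rz": 0.0, "jaw": 0.47}, {"x": 0.002, "y": 0.0221, "z": 0.0171, "rx": 0.0, "ry": 0.0, "rz": 0.0, "jaw": 0.47}, {"x": 0.0021, "y": 0.0233, "z": 0.018, "rx": 0.0, "ry": 0.0, "rz": 0.0, "jaw": 0.47}, {"x": 0.0021, "y": 0.0233, "z": 0.018, "rx": 0.0, "ry": 0.0, "rz": 0.0, "jaw": 0.47}, {"x": 0.0011, "y": 0.0118, "z": 0.0091, "rx": 0.0, "ry": 0.0, "rz": 0.0, "jaw": 0.47}, {"x": 0.0004, "y": 0.0039, "z": 0.003, "rx": 0.0, "ry": 0.0, "rz": 0.0, "jaw": 0.47}]'

```text
time: 18.42
ee_pos: [0.479, -0.158, 0.0005]
ee_rot: [2.468, -0.115, -0.326]
ft_force: [-0.1, -1.1, -0.2]
width: 0.0239
```

```bash
python3 - <<'E'
from ax import *
st(); axis((.479,-.214),"pics/s15.png")
p,d=r.capture("wrist");cv2.imwrite("pics/w15.png",cv2.resize(p[50:350,200:520],None,fx=2,fy=2)[:,:,::-1])
p,d=r.capture("top");cv2.imwrite("pics/t15.png",cv2.resize(p[140:300,250:480],None,fx=3,fy=3)[:,:,::-1])
E
```

```text
{'time': 18.425, 'joints': [-0.0188, 0.5909, 2.0612, -0.7964, 0.978, 2.2679], 'ee_pos': [0.479, -0.158, 0.0005], 'ee_rot': [2.4682, -0.1147, -0.3256], 'ft_force': [-0.0961, -1.0543, -0.2144], 'width': 0.0239}
scene z 0.012 55 [ 0.5009 -0.2032  0.0286] y [-0.2274 -0.1846]
scene z 0.09 94 [ 0.4886 -0.207   0.1387] y [-0.2173 -0.2   ]
scene z 0.205 43 [ 0.4907 -0.208   0.2157] y [-0.2224 -0.1957]
top knob 44 [ 0.4768 -0.2092  0.225 ]
```

View pics/w15.png

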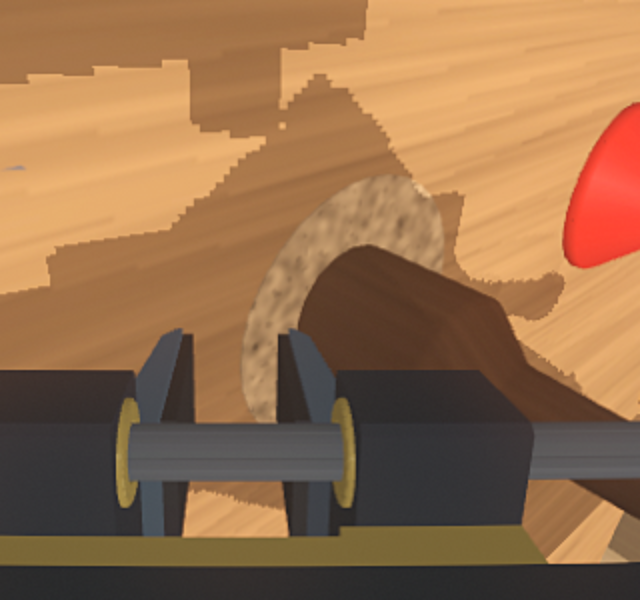

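View pics/t15.png

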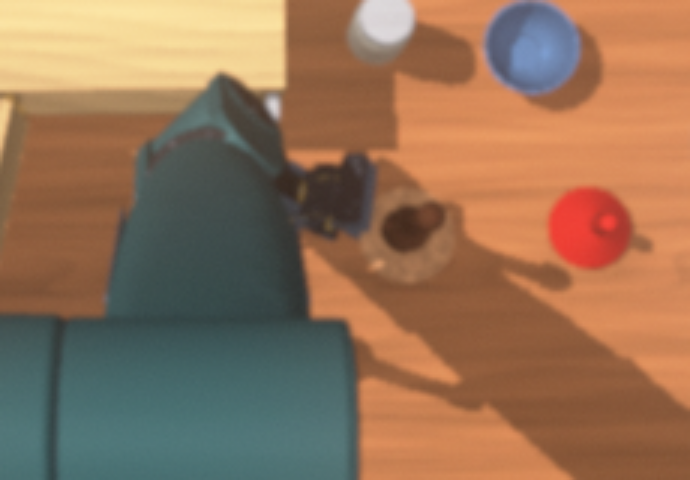

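```bash
python3 - <<'E'
from ax import *
s=r.observe();R0=Ro.from_rotvec(s["ee_rot"]).as_matrix();p0=s["ee_pos"]
rel([.483,-.118,.0005],R0,"back");rel([.483,-.11,.13],R0,"up1");rel([.483,-.08,.30],R0,"up2")
Rd=rot(D(78),0,0)
rel([.489,.305,.27],Rd,"over")
E
```

```text
back xyz [-0.0027, -0.0322, -0.025] rot [0.0, 0.0, 0.0] dist 0.041
up1 xyz [-0.0304, 0.0404, -0.1289] rot [0.0, 0.0, 0.0] dist 0.138
up2 xyz [-0.07, 0.1202, -0.2767] rot [0.0, 0.0, 0.0] dist 0.31
over xyz [-0.1198, -0.2033, -0.4818] rot [21.69, 37.86, -79.63] dist 0.536
```

Call:
step_arm --steps '[{"x": -0.0027, "y": -0.0322, "z": -0.025, "rx": 0.0, "ry": 0.0, "rz": 0.0, "jaw": 0.47}, {"x": -0.0027, "y": -0.0322, "z": -0.025, "rx": 0.0, "ry": 0.0, "rz": 0.0, "jaw": 0.47}, {"x": -0.0304, "y": 0.0404, "z": -0.1289, "rx": 0.0, "ry": 0.0, "rz": 0.0, "jaw": 0.47}, {"x": -0.0304, "y": 0.0404, "z": -0.1289, "rx": 0.0, "ry": 0.0, "rz": 0.0, "jaw": 0.47}, {"x": -0.0304, "y": 0.0404, "z": -0.1289, "rx": 0.0, "ry": 0.0, "rz": 0.0, "jaw": 0.47}, {"x": -0.07, "y": 0.1202, "z": -0.2767, "rx": 0.0, "ry": 0.0, "rz": 0.0, "jaw": 1.0}, {"x": -0.07, "y": 0.1202, "z": -0.2767, "rx": 0.0, "ry": 0.0, "rz": 0.0, "jaw": 1.0}, {"x": -0.07, "y": 0.1202, "z": -0.2767, "rx": 0.0, "ry": 0.0, "rz": 0.0, "jaw": 1.0}, {"x": -0.1198, "y": -0.2033, "z": -0.4818, "rx": 21.7, "ry": 37.9, "rz": -79.6, "jaw": 1.0}, {"x": -0.1198, "y": -0.2033, "z": -0.4818, "rx": 21.7, "ry": 37.9, "rz": -79.6, "jaw": 1.0}, {"x": -0.1198, "y": -0.2033, "z": -0.4818, "rx": 21.7, "ry": 37.9, "rz": -79.6, "jaw": 1.0}, {"x": -0.1198, "y": -0.2033, "z": -0.4818, "rx": 21.7, "ry": 37.9, "rz": -79.6, "jaw": 1.0}, {"x": -0.1198, "y": -0.2033, "z": -0.4818, "rx": 21.7, "ry": 37.9, "rz": -79.6, "jaw": 1.0}, {"x": -0.1198, "y": -0.2033, "z": -0.4818, "rx": 21.7, "ry": 37.9, "rz": -79.6, "jaw": 1.0}, {"x": -0.1198, "y": -0.2033, "z": -0.4818, "rx": 21.7, "ry": 37.9, "rz": -79.6, "jaw": 1.0}, {"x": -0.1198, "y": -0.2033, "z": -0.4818, "rx": 21.7, "ry": 37.9, "rz": -79.6, "jaw": 1.0}, {"x": -0.1198, "y": -0.2033, "z": -0.4818, "rx": 21.7, "ry": 37.9, "rz": -79.6, "jaw": 1.0}, {"x": -0.1198, "y": -0.2033, "z": -0.4818, "rx": 21.7, "ry": 37.9, "rz": -79.6, "jaw": 1.0}, {"x": -0.1198, "y": -0.2033, "z": -0.4818, "rx": 21.7, "ry": 37.9, "rz": -79.6, "jaw": 1.0}]'

```text
time: 21.0
ee_pos: [0.4893, 0.3042, 0.2695]
ee_rot: [2.444, 1.972, -0.001]
ft_force: [-0.2, 0.5, 0.4]
width: 0.0004
```

```bash
python3 - <<'E'
from ax import *
st()
Rd=rot(D(78),0,0);rel([.489,.305,.27],Rd,"over");rel([.489,.305,.0845],Rd,"down")
p,d=r.capture("scene");cv2.imwrite("pics/s16.png",p[:,:,::-1])
P=cloud(r.camera_model("scene"),d)
# tamper and others positions
for nm,c,z0 in(("tamper",(.479,-.209),.2),("small",(.391,-.0255),.15),("purple",(.346,-.106),.2)):
    q=P[(np.hypot(P[...,0]-c[0],P[...,1]-c[1])<.035)&(P[...,2]>z0)&(P[...,2]<.24)];print(nm,len(q),q.mean(0).round(4) if len(q) else 0)
q=P[(np.hypot(P[...,0]-.479,P[...,1]+.209)<.045)&(P[...,2]>.01)&(P[...,2]<.045)]
A=np.c_[2*q[:,:2],np.ones(len(q))];x=np.linalg.lstsq(A,(q[:,:2]**2).sum(1),rcond=None)[0];print("foot circ",x[:2],np.sqrt(x[2]+x[0]**2+x[1]**2))
E
```

```text
{'time': 21.0, 'joints': [0.5163, 0.0975, 1.9351, -0.001, 1.1093, 0.7296], 'ee_pos': [0.4893, 0.3042, 0.2695], 'ee_rot': [2.4443, 1.9723, -0.0007], 'ft_force': [-0.2088, 0.4848, 0.3532], 'width': 0.0004}
over xyz [0.0007, -0.0005, -0.0005] rot [0.02, 0.05, -0.2] dist 0.001
down xyz [0.0008, -0.0006, 0.185] rot [0.02, 0.05, -0.2] dist 0.185
tamper 124 [ 0.4849 -0.2087  0.2206]
small 58 [ 0.3943 -0.025   0.1631]
purple 118 [ 0.3499 -0.1055  0.2201]
foot circ [ 0.48132546 -0.21018285] 0.025638832517029576
```

View pics/s16.png

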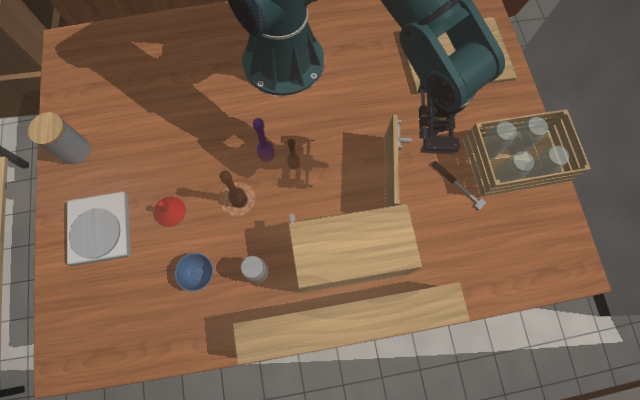

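Call:
step_arm --steps '[{"x": 0.001, "y": -0.001, "z": 0.062, "rx": 0.0, "ry": 0.0, "rz": -0.2, "jaw": 1.0}, {"x": 0.001, "y": -0.001, "z": 0.124, "rx": 0.0, "ry": 0.0, "rz": -0.2, "jaw": 1.0}, {"x": 0.001, "y": -0.001, "z": 0.185, "rx": 0.0, "ry": 0.0, "rz": -0.2, "jaw": 1.0}, {"x": 0.001, "y": -0.001, "z": 0.185, "rx": 0.0, "ry": 0.0, "rz": -0.2, "jaw": 1.0}, {"x": -0.013, "y": -0.001, "z": 0.185, "rx": 0.0, "ry": 0.0, "rz": -0.2, "jaw": 1.0}, {"x": -0.026, "y": -0.001, "z": 0.185, "rx": 0.0, "ry": 0.0, "rz": -0.2, "jaw": 1.0}, {"x": -0.026, "y": -0.001, "z": 0.185, "rx": 0.0, "ry": 0.0, "rz": -0.2, "jaw": 1.0}]'

```text
time: 21.92
ee_pos: [0.4837, 0.2789, 0.0869]
ee_rot: [2.44, 1.978, 0.005]
ft_force: [-0.0, 0.7, -0.3]
width: 0.0005
```

```bash
python3 - <<'E'
from ax import *
st()
p,d=r.capture("scene");cv2.imwrite("pics/s17.png",cv2.resize(p[60:240,330:500],None,fx=4,fy=3.3)[:,:,::-1])
H=np.array([.614,.223])
def pose(phi,off=.023,dist=.14):
    a=np.array([np.cos(phi),np.sin(phi)]);n=np.array([a[1],-a[0]]);q=H+dist*a+off*n
    return [*q,.0845],rot(phi-np.pi/2,0,0)
s=r.observe();R0=Ro.from_rotvec(s["ee_rot"]).as_matrix()
for ph in np.arange(167.46,272,6): 
    q,R=pose(D(ph)); dl=R0.T@(np.array(q)-s["ee_pos"]);w=np.degrees(Ro.from_matrix(R0.T@R).as_rotvec())
    print(ph.round(1),np.round(q,3),dl.round(4),w.round(1))
E
```

```text
{'time': 21.925, 'joints': [0.4812, 0.312, 2.0658, 0.0002, 0.7606, 0.6894], 'ee_pos': [0.4837, 0.2789, 0.0869], 'ee_rot': [2.44, 1.9781, 0.005], 'ft_force': [-0.0403, 0.6962, -0.2931], 'width': 0.0005}
167.5 [0.482 0.276 0.084] [-0.0037 -0.0006  0.0021] [ 0.1 -0.1  0.6]
173.5 [0.478 0.262 0.084] [-0.0184 -0.0024  0.002 ] [ 0.1 -0.1 -5.4]
179.5 [0.474 0.247 0.084] [-0.0333 -0.0027  0.002 ] [  0.1  -0.1 -11.4]
185.5 [0.472 0.233 0.084] [-0.0481 -0.0014  0.002 ] [  0.1  -0.1 -17.4]
191.5 [0.472 0.218 0.084] [-0.0626  0.0015  0.002 ] [  0.1  -0.1 -23.4]
197.5 [0.474 0.203 0.084] [-0.0768  0.0058  0.0019] [  0.2  -0.1 -29.4]
203.5 [0.476 0.188 0.084] [-0.0905  0.0116  0.0019] [  0.2  -0.1 -35.4]
209.5 [0.481 0.174 0.084] [-0.1035  0.0189  0.0019] [  0.2  -0.1 -41.4]
215.5 [0.487 0.161 0.084] [-0.1156  0.0274  0.0019] [  0.2  -0.1 -47.4]
221.5 [0.494 0.148 0.084] [-0.1268  0.0371  0.0019] [  0.2  -0.1 -53.4]
227.5 [0.502 0.135 0.084] [-0.137   0.048   0.0019] [  0.2  -0.  -59.4]
233.5 [0.512 0.124 0.084] [-0.1459  0.0599  0.0019] [  0.2  -0.  -65.4]
239.5 [0.523 0.114 0.084] [-0.1535  0.0726  0.0019] [  0.2  -0.  -71.4]
245.5 [0.535 0.105 0.084] [-0.1598  0.0861  0.0019] [  0.2  -0.  -77.4]
251.5 [0.548 0.098 0.084] [-0.1646  0.1001  0.002 ] [  0.2  -0.  -83.4]
257.5 [0.561 0.091 0.084] [-0.1679  0.1146  0.002 ] [  0.2   0.  -89.4]
263.5 [0.575 0.087 0.084] [-0.1697  0.1293  0.002 ] [  0.2   0.  -95.4]
269.5 [0.59  0.083 0.084] [-0.17    0.1442  0.0021] [   0.2    0.  -101.4]
```

View pics/s17.png

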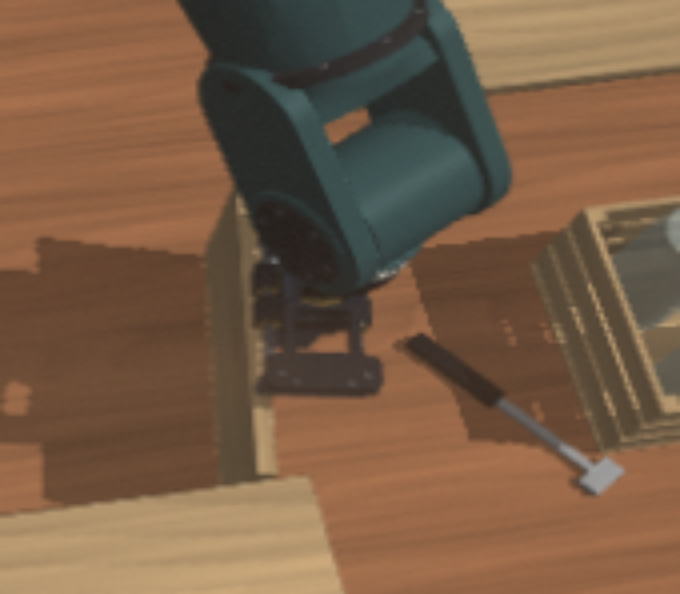

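Call:
step_arm --steps '[{"x": -0.0037, "y": -0.0006, "z": 0.002, "rx": 0.0, "ry": 0.0, "rz": 0.6, "jaw": 1.0}, {"x": -0.0184, "y": -0.0024, "z": 0.002, "rx": 0.0, "ry": 0.0, "rz": -5.4, "jaw": 1.0}, {"x": -0.0333, "y": -0.0027, "z": 0.002, "rx": 0.0, "ry": 0.0, "rz": -11.4, "jaw": 1.0}, {"x": -0.0481, "y": -0.0014, "z": 0.002, "rx": 0.0, "ry": 0.0, "rz": -17.4, "jaw": 1.0}, {"x": -0.0626, "y": 0.0015, "z": 0.002, "rx": 0.0, "ry": 0.0, "rz": -23.4, "jaw": 1.0}, {"x": -0.0768, "y": 0.0058, "z": 0.002, "rx": 0.0, "ry": 0.0, "rz": -29.4, "jaw": 1.0}, {"x": -0.0905, "y": 0.0116, "z": 0.002, "rx": 0.0, "ry": 0.0, "rz": -35.4, "jaw": 1.0}, {"x": -0.1035, "y": 0.0189, "z": 0.002, "rx": 0.0, "ry": 0.0, "rz": -41.4, "jaw": 1.0}, {"x": -0.1156, "y": 0.0274, "z": 0.002, "rx": 0.0, "ry": 0.0, "rz": -47.4, "jaw": 1.0}, {"x": -0.1268, "y": 0.0371, "z": 0.002, "rx": 0.0, "ry": 0.0, "rz": -53.4, "jaw": 1.0}, {"x": -0.137, "y": 0.048, "z": 0.002, "rx": 0.0, "ry": 0.0, "rz": -59.4, "jaw": 1.0}, {"x": -0.1459, "y": 0.0599, "z": 0.002, "rx": 0.0, "ry": 0.0, "rz": -65.4, "jaw": 1.0}, {"x": -0.1535, "y": 0.0726, "z": 0.002, "rx": 0.0, "ry": 0.0, "rz": -71.4, "jaw": 1.0}, {"x": -0.1598, "y": 0.0861, "z": 0.002, "rx": 0.0, "ry": 0.0, "rz": -77.4, "jaw": 1.0}, {"x": -0.1646, "y": 0.1001, "z": 0.002, "rx": 0.0, "ry": 0.0, "rz": -83.4, "jaw": 1.0}, {"x": -0.1679, "y": 0.1146, "z": 0.002, "rx": 0.0, "ry": 0.0, "rz": -89.4, "jaw": 1.0}, {"x": -0.1679, "y": 0.1146, "z": 0.002, "rx": 0.0, "ry": 0.0, "rz": -89.4, "jaw": 1.0}]'

```text
time: 24.1
ee_pos: [0.5612, 0.0915, 0.083]
ee_rot: [0.343, 3.122, 0.001]
ft_force: [0.2, 0.1, -0.1]
width: 0.0006
```

```bash
python3 - <<'E'
from ax import *
st()
p,d=r.capture("scene");cv2.imwrite("pics/s18.png",cv2.resize(p[90:290,230:440],None,fx=3.4,fy=3)[:,:,::-1])
H=np.array([.614,.223])
s=r.observe();R0=Ro.from_rotvec(s["ee_rot"]).as_matrix()
def pose(phi,off=.023,dist=.14):
    a=np.array([np.cos(phi),np.sin(phi)]);n=np.array([a[1],-a[0]]);q=H+dist*a+off*n
    return [*q,.0845],rot(phi-np.pi/2,0,0)
for ph in (257.5,261,265,269.3): 
    q,R=pose(D(ph)); dl=R0.T@(np.array(q)-s["ee_pos"]);w=np.degrees(Ro.from_matrix(R0.T@R).as_rotvec())
    print(ph,np.round(q,3),dl.round(4),w.round(1))
E
```

```text
{'time': 24.1, 'joints': [0.1204, 0.3333, 2.0449, 0.0007, 0.7624, -1.2319], 'ee_pos': [0.5612, 0.0915, 0.083], 'ee_rot': [0.3433, 3.1219, 0.0011], 'ft_force': [0.1837, 0.114, -0.1481], 'width': 0.0006}
257.5 [0.561 0.091 0.084] [-0.0008 -0.0002 -0.0017] [ 0.   0.  -0.1]
261 [0.569 0.088 0.084] [-0.0094 -0.0013 -0.0017] [ 0.   0.  -3.6]
265 [0.579 0.086 0.084] [-0.0193 -0.0019 -0.0017] [ 0.   0.  -7.6]
269.3 [0.589 0.083 0.084] [-0.0299 -0.0018 -0.0017] [  0.    0.  -11.9]
```

View pics/s18.png

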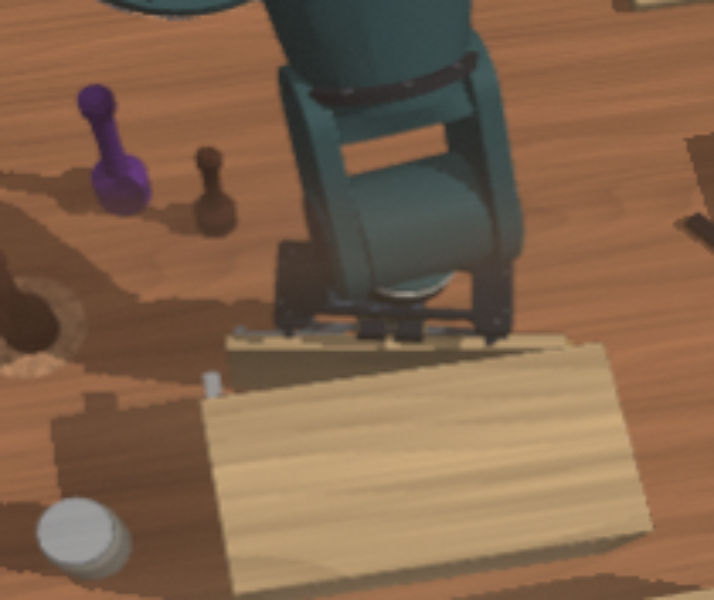

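Call:
step_arm --steps '[{"x": -0.0094, "y": -0.0013, "z": -0.0015, "rx": 0.0, "ry": 0.0, "rz": -3.6, "jaw": 1.0}, {"x": -0.0145, "y": -0.0016, "z": -0.0015, "rx": 0.0, "ry": 0.0, "rz": -5.6, "jaw": 1.0}, {"x": -0.0193, "y": -0.0019, "z": -0.0015, "rx": 0.0, "ry": 0.0, "rz": -7.6, "jaw": 1.0}, {"x": -0.0225, "y": -0.0019, "z": -0.0015, "rx": 0.0, "ry": 0.0, "rz": -9.0, "jaw": 1.0}, {"x": -0.025, "y": -0.0018, "z": -0.0015, "rx": 0.0, "ry": 0.0, "rz": -10.0, "jaw": 1.0}, {"x": -0.0275, "y": -0.0018, "z": -0.0015, "rx": 0.0, "ry": 0.0, "rz": -11.0, "jaw": 1.0}, {"x": -0.0295, "y": -0.0018, "z": -0.0015, "rx": 0.0, "ry": 0.0, "rz": -11.9, "jaw": 1.0}]'

```text
time: 25.02
ee_pos: [0.5881, 0.0837, 0.0843]
ee_rot: [-0.015, -3.14, -0.001]
ft_force: [-16.3, 3.8, 13.4]
width: 0.0002
```

```bash
cat > dr.py <<'E'
from ax import *
def dooredge(show=None):
    for n in("scene","top"):
        p,d=r.capture(n);P=cloud(r.camera_model(n),d)
        k=(abs(P[...,2]-.155)<.009)&(P[...,0]>.56)&(P[...,0]<.628)&(P[...,1]>-.06)&(P[...,1]<.25)&(p.min(2)>60)
        q=P[k]
        for a in np.arange(-.05,.23,.04):
            e=q[abs(q[:,1]-a)<.015]
            if len(e)>3: print(n,"y",a.round(2),len(e),"x",np.percentile(e[:,0],[5,50,95]).round(4),"z",e[:,2].mean().round(3))
        if show: cv2.imwrite(f"pics/{n}_{show}.png",cv2.resize(p[150:300,270:430] if n=="scene" else p[100:220,220:400],None,fx=4,fy=4)[:,:,::-1])
E
python3 - <<'E'
from dr import *
st();dooredge("19")
E
```

```text
{'time': 25.025, 'joints': [0.1017, 0.3667, 1.9921, 0.0012, 0.7844, -1.4607], 'ee_pos': [0.5881, 0.0837, 0.0843], 'ee_rot': [-0.0146, -3.1399, -0.001], 'ft_force': [-16.3418, 3.776, 13.3708], 'width': 0.0002}
scene y -0.05 14 x [0.6088 0.6139 0.6186] z 0.16
scene y -0.01 42 x [0.6074 0.6135 0.6183] z 0.159
scene y 0.03 27 x [0.6134 0.6161 0.6195] z 0.159
scene y 0.07 5 x [0.614  0.6157 0.6183] z 0.158
scene y 0.11 7 x [0.6158 0.6173 0.6202] z 0.16
scene y 0.15 23 x [0.6147 0.6174 0.62  ] z 0.159
scene y 0.19 39 x [0.6093 0.6155 0.6199] z 0.158
scene y 0.23 14 x [0.6098 0.6151 0.6201] z 0.159
top y -0.05 20 x [0.6002 0.6129 0.6202] z 0.156
top y -0.01 26 x [0.6061 0.6129 0.6191] z 0.159
top y 0.19 39 x [0.6064 0.6127 0.6193] z 0.158
top y 0.23 24 x [0.6079 0.618  0.6229] z 0.158
```

View pics/scene_19.png

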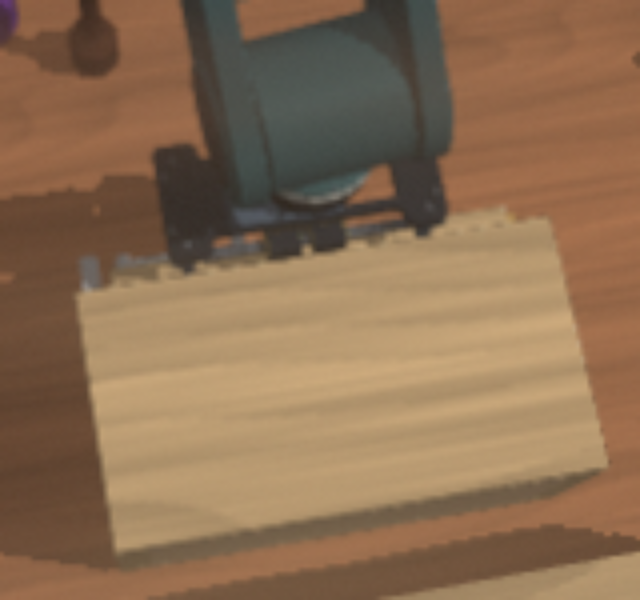

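Call:
step_arm --steps '[{"x": 0.01, "y": 0.0, "z": 0.0, "rx": 0.0, "ry": 0.0, "rz": 0.0, "jaw": 1.0}, {"x": 0.0185, "y": 0.0, "z": 0.0, "rx": 0.0, "ry": 0.0, "rz": 0.0, "jaw": 1.0}, {"x": 0.0185, "y": 0.0, "z": 0.0, "rx": 0.0, "ry": 0.0, "rz": 0.0, "jaw": 1.0}]'

```text
time: 25.5
ee_pos: [0.5699, 0.0837, 0.0845]
ee_rot: [0.015, 3.141, 0.001]
ft_force: [-0.2, 0.1, 0.1]
width: 0.0003
```

```bash
python3 - <<'E'
from dr import *
st();dooredge("20")
for n in("scene","top"):
    p,d=r.capture(n);P=cloud(r.camera_model(n),d)
    k=(P[...,2]>.105)&(P[...,2]<.142)&(P[...,0]>.55)&(P[...,0]<.6)&(P[...,1]>-.045)&(P[...,1]<.05)
    q=P[k];print(n,"knob",len(q),q.min(0).round(3),q.max(0).round(3)); 
    q=q[q[:,0]<.588]; print(np.percentile(q,[5,50,95],axis=0).round(3).tolist() if len(q) else 0)
E
```

```text
{'time': 25.5, 'joints': [0.1051, 0.3411, 2.0296, 0.0007, 0.7704, -1.4564], 'ee_pos': [0.5699, 0.0837, 0.0845], 'ee_rot': [0.0154, 3.1411, 0.0008], 'ft_force': [-0.1817, 0.0625, 0.1174], 'width': 0.0003}
scene y -0.05 14 x [0.608  0.6132 0.6183] z 0.159
scene y -0.01 49 x [0.6073 0.6135 0.6184] z 0.159
scene y 0.03 49 x [0.6082 0.6133 0.6187] z 0.159
scene y 0.07 49 x [0.6086 0.6139 0.6196] z 0.159
scene y 0.11 50 x [0.6089 0.614  0.6196] z 0.159
scene y 0.15 47 x [0.6099 0.6148 0.6195] z 0.159
scene y 0.19 45 x [0.6092 0.615  0.6201] z 0.159
scene y 0.23 14 x [0.6089 0.6146 0.6185] z 0.159
top y -0.05 20 x [0.6059 0.614  0.6203] z 0.156
top y -0.01 27 x [0.6057 0.613  0.6195] z 0.158
top y 0.19 40 x [0.6067 0.6128 0.6194] z 0.159
top y 0.23 17 x [0.6093 0.6172 0.6229] z 0.158
scene knob 70 [ 0.587 -0.038  0.124] [0.6   0.049 0.14 ]
[[0.587, 0.02, 0.13], [0.587, 0.022, 0.131], [0.587, 0.025, 0.133]]
top knob 22 [ 0.591 -0.04   0.123] [ 0.599 -0.011  0.141]
0
```

View pics/scene_20.png

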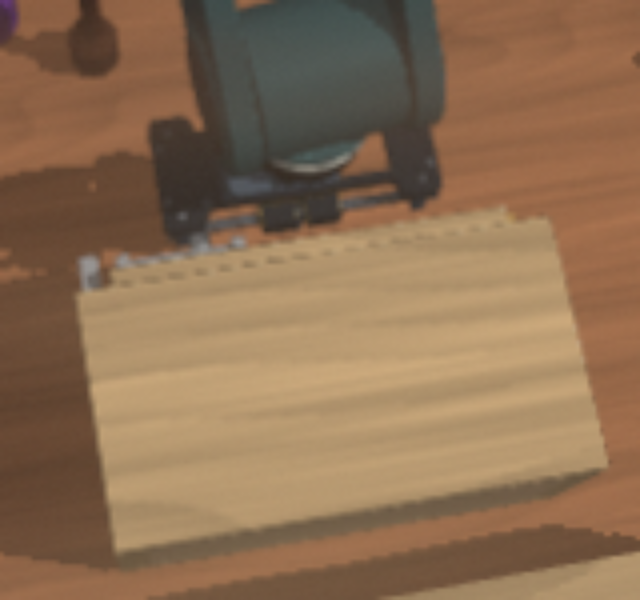

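View pics/top_20.png

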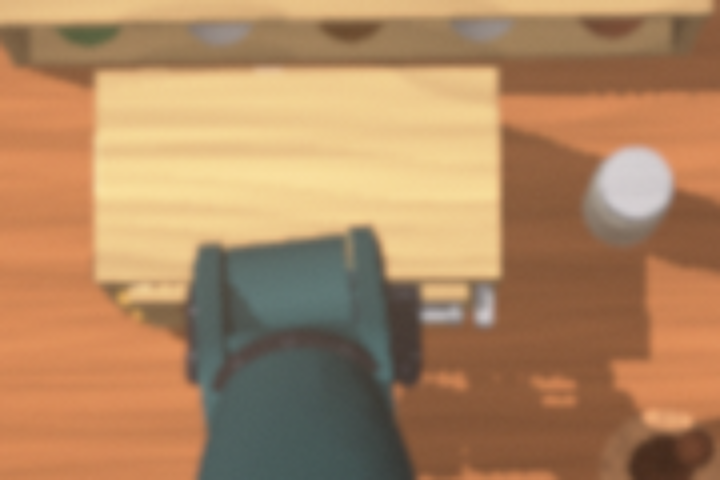

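Call:
step_arm --steps '[{"x": 0.0, "y": -0.015, "z": 0.0, "rx": 0.0, "ry": 0.0, "rz": 0.0, "jaw": 1.0}, {"x": 0.0, "y": -0.03, "z": 0.0, "rx": 0.0, "ry": 0.0, "rz": 0.0, "jaw": 1.0}, {"x": 0.0, "y": -0.036, "z": 0.0, "rx": 0.0, "ry": 0.0, "rz": 0.0, "jaw": 1.0}, {"x": 0.0, "y": -0.042, "z": 0.0, "rx": 0.0, "ry": 0.0, "rz": 0.0, "jaw": 1.0}, {"x": 0.0, "y": -0.047, "z": 0.0, "rx": 0.0, "ry": 0.0, "rz": 0.0, "jaw": 1.0}, {"x": 0.0, "y": -0.051, "z": 0.0, "rx": 0.0, "ry": 0.0, "rz": 0.0, "jaw": 1.0}, {"x": 0.0, "y": -0.055, "z": 0.0, "rx": 0.0, "ry": 0.0, "rz": 0.0, "jaw": 1.0}, {"x": 0.0, "y": -0.059, "z": 0.0, "rx": 0.0, "ry": 0.0, "rz": 0.0, "jaw": 1.0}, {"x": 0.0, "y": -0.063, "z": 0.0, "rx": 0.0, "ry": 0.0, "rz": 0.0, "jaw": 1.0}]'

```text
time: 26.82
ee_pos: [0.57, 0.0205, 0.0844]
ee_rot: [0.015, 3.141, 0.001]
ft_force: [1.0, 2.2, 0.4]
width: 0.0003
```

```bash
python3 - <<'E'
from dr import *
st();dooredge("21")
E
```

```text
{'time': 26.825, 'joints': [-0.0051, 0.3335, 2.0409, 0.0008, 0.7666, -1.5668], 'ee_pos': [0.57, 0.0205, 0.0844], 'ee_rot': [0.0153, 3.1409, 0.0009], 'ft_force': [0.9661, 2.2045, 0.3989], 'width': 0.0003}
scene y -0.05 14 x [0.6087 0.6134 0.618 ] z 0.159
scene y -0.01 48 x [0.6072 0.6129 0.6184] z 0.159
scene y 0.03 48 x [0.6077 0.6134 0.6186] z 0.159
scene y 0.07 49 x [0.6084 0.6138 0.6195] z 0.159
scene y 0.11 49 x [0.6083 0.6141 0.6196] z 0.159
scene y 0.15 46 x [0.6093 0.6143 0.6196] z 0.159
scene y 0.19 47 x [0.6086 0.6144 0.6201] z 0.158
scene y 0.23 15 x [0.609  0.6144 0.619 ] z 0.157
top y 0.11 20 x [0.6064 0.6112 0.618 ] z 0.157
top y 0.15 47 x [0.606  0.6121 0.6183] z 0.158
top y 0.19 43 x [0.6067 0.6129 0.619 ] z 0.158
top y 0.23 20 x [0.6077 0.6181 0.6223] z 0.156
```

View pics/scene_21.png

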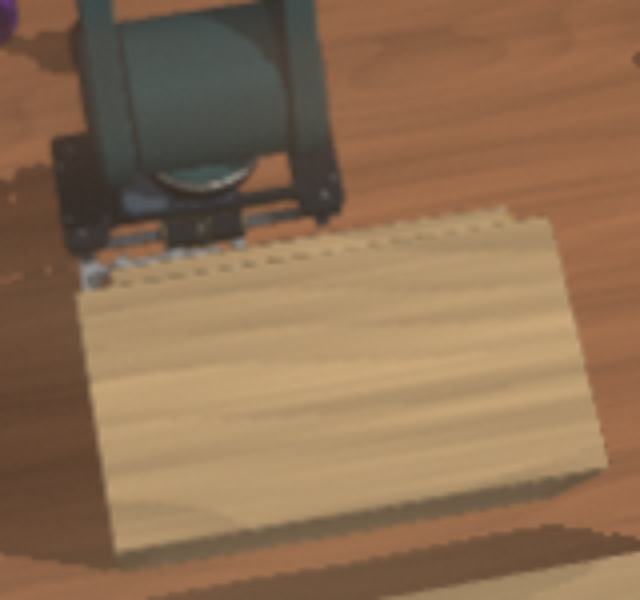

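Call:
step_arm --steps '[{"x": 0.0, "y": -0.003, "z": 0.0, "rx": 0.0, "ry": 0.0, "rz": 0.0, "jaw": 1.0}, {"x": 0.0, "y": -0.006, "z": 0.0, "rx": 0.0, "ry": 0.0, "rz": 0.0, "jaw": 1.0}, {"x": 0.0, "y": -0.009, "z": 0.0, "rx": 0.0, "ry": 0.0, "rz": 0.0, "jaw": 1.0}, {"x": 0.0, "y": -0.009, "z": 0.0, "rx": 0.0, "ry": 0.0, "rz": 0.0, "jaw": 1.0}]'

```text
time: 27.42
ee_pos: [0.5698, 0.0115, 0.0844]
ee_rot: [0.016, 3.141, 0.001]
ft_force: [-0.5, 0.4, 0.2]
width: 0.0
```

Call:
step_arm --steps '[{"x": 0.0, "y": -0.002, "z": 0.0, "rx": 0.0, "ry": 0.0, "rz": 0.0, "jaw": 1.0}, {"x": 0.0, "y": -0.004, "z": 0.0, "rx": 0.0, "ry": 0.0, "rz": 0.0, "jaw": 1.0}, {"x": 0.0, "y": -0.004, "z": 0.0, "rx": 0.0, "ry": 0.0, "rz": 0.0, "jaw": 1.0}]'

```text
time: 27.8
ee_pos: [0.5698, 0.0087, 0.0844]
ee_rot: [0.016, 3.141, 0.003]
ft_force: [0.7, 12.9, -1.0]
width: 0.0003
```

Call:
step_arm --steps '[{"x": 0.0, "y": -0.001, "z": 0.0, "rx": 0.0, "ry": 0.0, "rz": 0.0, "jaw": 1.0}, {"x": 0.0, "y": -0.001, "z": 0.0, "rx": 0.0, "ry": 0.0, "rz": 0.0, "jaw": 1.0}, {"x": 0.0, "y": 0.02, "z": 0.0, "rx": 0.0, "ry": 0.0, "rz": 0.0, "jaw": 1.0}, {"x": 0.0, "y": 0.025, "z": 0.0, "rx": 0.0, "ry": 0.0, "rz": 0.0, "jaw": 1.0}, {"x": 0.0, "y": 0.025, "z": -0.06, "rx": 0.0, "ry": 0.0, "rz": 0.0, "jaw": 1.0}, {"x": 0.0, "y": 0.07, "z": -0.12, "rx": 0.0, "ry": 0.0, "rz": 0.0, "jaw": 1.0}, {"x": 0.0, "y": 0.13, "z": -0.18, "rx": 0.0, "ry": 0.0, "rz": 0.0, "jaw": 1.0}, {"x": 0.0, "y": 0.19, "z": -0.24, "rx": 0.0, "ry": 0.0, "rz": 0.0, "jaw": 1.0}, {"x": 0.0, "y": 0.25, "z": -0.24, "rx": 0.0, "ry": 0.0, "rz": 0.0, "jaw": 1.0}, {"x": 0.0, "y": 0.29, "z": -0.24, "rx": 0.0, "ry": 0.0, "rz": 0.0, "jaw": 1.0}, {"x": 0.0, "y": 0.29, "z": -0.24, "rx": 0.0, "ry": 0.0, "rz": 0.0, "jaw": 1.0}, {"x": 0.0, "y": 0.29, "z": -0.24, "rx": 0.0, "ry": 0.0, "rz": 0.0, "jaw": 1.0}]'

```text
time: 29.3
ee_pos: [0.5723, 0.2983, 0.3244]
ee_rot: [0.013, 3.141, 0.0]
ft_force: [-0.1, 0.0, -0.7]
width: 0.0002
```

```bash
python3 - <<'E'
from dr import *
st();dooredge("22")
for n in("scene","top"):
    p,d=r.capture(n);P=cloud(r.camera_model(n),d)
    cv2.imwrite(f"pics/{n}_full22.png",p[:,:,::-1])
    k=(P[...,2]>.112)&(P[...,2]<.142)&(P[...,0]>.55)&(P[...,0]<.586)&(P[...,1]>-.07)&(P[...,1]<.06)
    q=P[k];print(n,"knob",len(q)); 
    if len(q): print(np.percentile(q,[5,50,95],axis=0).round(4).tolist())
    for nm,c,z0 in(("tamper",(.479,-.209),.2),("small",(.391,-.0255),.15),("purple",(.346,-.106),.2)):
        q=P[(np.hypot(P[...,0]-c[0],P[...,1]-c[1])<.035)&(P[...,2]>z0)&(P[...,2]<.24)];print(nm,len(q),q.mean(0).round(4))
    P0=cloud(r.camera_model(n),np.load(n+"0.npy"))
    q0=P0[(np.hypot(P0[...,0]-.391,P0[...,1]+.0255)<.035)&(P0[...,2]>.15)&(P0[...,2]<.24)];print("small before",q0.mean(0).round(4))
E
```

```text
{'time': 29.3, 'joints': [0.4444, 0.1675, 1.7536, 0.0, 1.22, -1.1183], 'ee_pos': [0.5723, 0.2983, 0.3244], 'ee_rot': [0.0127, 3.1411, 0.0004], 'ft_force': [-0.0595, 0.0443, -0.6718], 'width': 0.0002}
scene y -0.05 14 x [0.6086 0.6135 0.6183] z 0.158
scene y -0.01 49 x [0.6082 0.6129 0.6182] z 0.159
scene y 0.03 49 x [0.6079 0.6135 0.6192] z 0.159
scene y 0.07 48 x [0.6087 0.6142 0.619 ] z 0.159
scene y 0.11 49 x [0.6087 0.614  0.6191] z 0.159
scene y 0.15 46 x [0.6097 0.6144 0.6193] z 0.158
scene y 0.19 47 x [0.6092 0.6146 0.6195] z 0.159
scene y 0.23 13 x [0.6101 0.6146 0.619 ] z 0.16
top y -0.05 23 x [0.6045 0.615  0.6207] z 0.157
top y -0.01 43 x [0.6049 0.6123 0.619 ] z 0.158
top y 0.03 36 x [0.6053 0.6105 0.617 ] z 0.158
top y 0.07 39 x [0.606  0.6112 0.6173] z 0.157
top y 0.11 39 x [0.6057 0.6118 0.6179] z 0.157
top y 0.15 46 x [0.6058 0.612  0.6189] z 0.158
top y 0.19 42 x [0.6067 0.6126 0.6192] z 0.157
top y 0.23 21 x [0.6072 0.6162 0.6226] z 0.158
scene knob 43
[[0.5636, -0.0141, 0.1281], [0.5737, -0.0081, 0.1309], [0.5853, -0.002, 0.1349]]
tamper 124 [ 0.4849 -0.2087  0.2207]
small 57 [ 0.3939 -0.0248  0.1635]
purple 120 [ 0.3501 -0.1054  0.2197]
small before [ 0.3939 -0.025   0.1631]
top knob 40
[[0.5617, -0.0168, 0.1233], [0.5729, -0.0102, 0.1315], [0.5848, -0.0037, 0.1373]]
tamper 84 [ 0.4785 -0.2099  0.2232]
small 39 [ 0.3886 -0.0269  0.1662]
purple 82 [ 0.3435 -0.1069  0.2239]
small before [ 0.3886 -0.0269  0.1663]
```

View pics/scene_22.png

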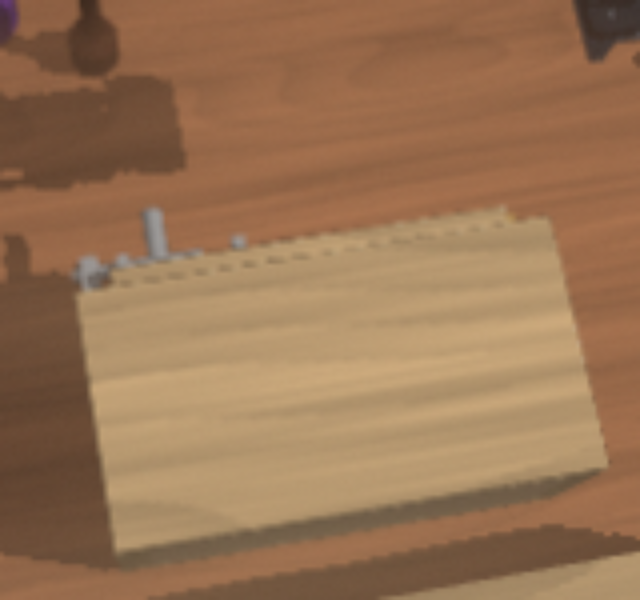

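View pics/top_full22.png

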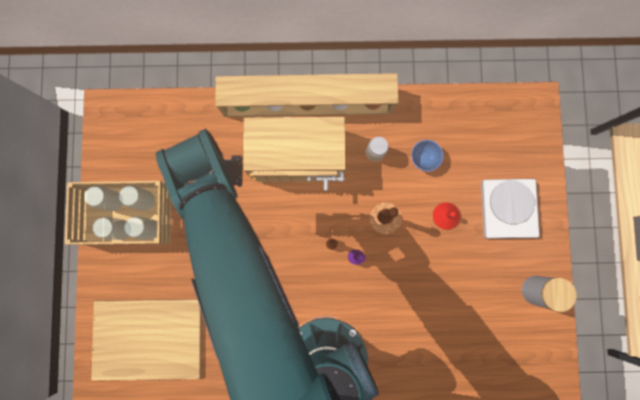

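View pics/scene_full22.png

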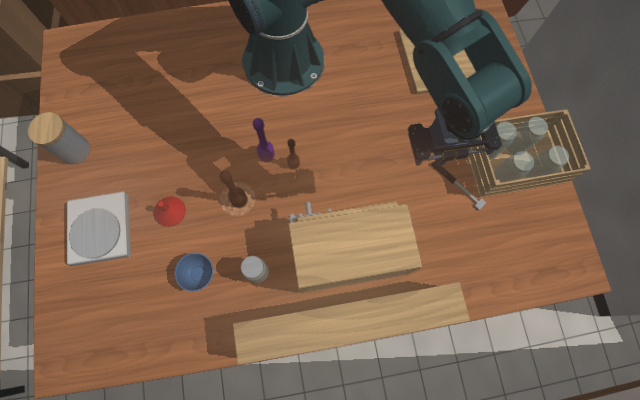

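```bash
python3 - <<'E'
from station import r
print(r.sign_off()); print(r.observe()["time"])
E
```

```text
the job is handed in; nothing more can be done
None
the job is handed in; nothing more can be done
```

The job is handed in at about 29.4 s of the 72 s allowed: the tamper is on the inlay, the door is shut and the bolt is home. No verdict was reported.

**What I did:**
- **Tamper:** I pushed the larger dark one (226 mm tall) by its foot in two stages, without gripping or lifting it. The purple one and the smaller brown one were left alone.
- **Door:** I pushed it along its arc at about 140 mm from the hinge until it met its stop, at about 16 N.
- **Bolt:** I then pushed the knob along the door until it hit a hard stop, at about 13 N, pressed about 1 mm further, and drew the arm clear.

**Last checks:**
- **Tamper:** It stands upright at about (0.480, -0.209). That is about 9 mm from the inlay centre, and up to 29 mm keeps the foot wholly on the cork.
- **Door:** Its top edge lies parallel to the shelf front along its whole width, within 2 mm.
- **Bolt:** The knob is at y of about -0.009, against -0.012 computed for fully home. That 3 mm gap is about what the cameras disagree by elsewhere. The rod end shows through the keeper.
- **Other things:** The small brown tamper measured the same before and after. The purple one matched to within about 1 mm, and the rest look unmoved in the pictures. I could not see the jars and press disc inside the shelf.

**What disagreed:** The fingertips turned out to end about 20 mm short of the stated tool point. Because of that, one short early push met the foot at about 40 mm height and the tamper leaned slightly forward. I backed off, it settled upright, and I continued lower, at about 25 mm.

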